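# Rebuild the cobbler shaker and set the cocktail station

## Task

Get the cocktail station ready: stand the shaker tin in the middle of the coaster and close it, with the strainer top fully seated in the tin's mouth and the cap fully down on the strainer's neck. Stand the jigger on the worktop midway between the shaker and the tumbler, in line with them, and stand the smaller bitters bottle upright close behind the tumbler, straight behind it towards the wall. Leave the tumbler, the coaster, the larger bottle and the salt cellar where they are.

Things in the scene. Friction and masses are not known exactly. Their poses are not given: they have to be found in the camera images.
- coaster: Loose round coaster, 100 mm across, 7 mm thick, brown top in a brass ring, lying on the worktop to the left or right of the tumbler. Origin at the centre of its underside. Its axes are the world's: x from the robot towards the wall (behind), y to the robot's left.
- tumbler: Brass rocks tumbler, open, 67 mm across, 74 mm high, empty, upright beside the coaster; stays there. Origin at the centre of its foot, axes as the world's. Its centre is 178 to 190 mm left or right of the coaster's centre and within 6 mm as far away.
- shaker_tin: Shaker tin: tall open brass cup standing upright, mouth up, slim taper: 49 mm across at the foot, 62 mm from 90 mm up to the rim, 105 mm high, wall 2 mm, mouth 58 mm inside. Origin at the centre of its foot, z up, round. Grasp across the outside just under the rim.
- strainer_top: Strainer top, solid brass, upright, round, 67 mm high, origin at its underside. Collar 47 mm across widening to 54 (0-14 mm up), flange 63 mm (14-19), shoulder narrowing to a level ledge 49 mm across at 45, neck 37 mm across from 45 to 62, perforated top. Grasp the neck. Seated, the collar is in the tin's mouth, the flange on the rim, its origin 91 mm above the tin's origin.
- shaker_cap: Shaker cap: brass cup standing mouth down, 47 mm across, 33 mm high with a slightly domed top, inside 42 mm across and 23 mm deep. Origin at the centre of its open lower rim, z up, round. Grasp across the outside. Seated, it covers the strainer's neck and its rim rests on the ledge: its origin is then 45 mm above the strainer top's origin.
- jigger: Brass double jigger (hourglass, two open cones), upright, 47 mm across both ends, 86 mm high. Origin at the centre of its lower end, z up. Solid to the fingers as a 47 mm upright cylinder; grasp near the upper rim.
- bitters: The smaller bitters bottle: clear glass with a black cap, upright, 121 mm high; body 47 mm across up to 73 mm, then neck and cap, 19 mm across, from 73 to 121 mm. Origin at the centre of its foot. Grasp by the neck and cap, 85 to 118 mm up.
- large_bottle: Bystander: the larger bottle with a brass-coloured cap, 52 mm across, 138 mm high, farther back. Origin at the centre of its foot. Do not disturb. Wall cabinets hang 0.65 m above the worktop from x = 0.57 on: a raised arm that swings out past x = 0.5 strikes them, so lift no higher than needed and carry in straight lines.
- salt_cellar: Bystander: low white marble salt cellar, 68 mm across, 34 mm high, farther back. Origin at the centre of its foot. Do not disturb.
Not all that is in view belongs to the job. Leave any pink look-alike of the strainer_top alone. Leave any purple look-alike of the shaker_cap alone.

How it is judged:
By the outcome, as a careful person would: the job done as asked, in the order asked, and still so for the second after the job is handed in, with the robot touching nothing.
It also fails if it takes over 120 s, if anything falls off the work surface, if the arm or the gripper's body presses on something with over 40 N, if the wrist force passes 120 N, or if a joint passes its speed limit or range.

## Robot

A 6-joint arm with a two-finger parallel gripper is mounted at the origin on a cart in front of the work surface, level with it; the furniture and walls round the work are solid. World frame = base frame: x ahead of the robot, y to its left, z up, the work surface at z = 0. Lengths are in mm, angles in degrees, forces in N, time in s.
With the tool pointing down it reaches from about 350 to 850 mm from the base axis. Payload 8.1 kg.
Tool frame: the origin (TCP) lies at the very end of the fingers, on their centre line; the grasp point (between the pads) lies 19 mm behind it (r.grasp_offset is the distance from the TCP to the grasp point, in mm); z points along the fingers, y is the line along which they close (so a half turn about z gives the same grasp; the last joint's range is limited). The gripper opens to 85 mm and grips with 20 to 120 N. Pads are 22 mm wide; open, the fingers measure 114 mm over their backs; the gripper's body (76 mm by 85 mm) begins 54 mm behind the grasp point. The pads swing forward as they close: fully open they stand 13 mm farther back than shut.
Start: joints at [-79.206, 7.471, 85.268, -0, 87.261, -4.893], TCP at [162.255, -577.649, 231.292] pointing down, gripper open.
Joint ranges: [-169.43, 169.43], [-51.17, 129.36], [1.28, 143.12], [-76.62, 256.62], [0, 156.53], [-152.29, 152.29]. Speed limits (degrees/s): [136.94, 136.94, 159.86, 180, 180, 180].

## Interface

Orientations are given as [roll, pitch, yaw] about the fixed x, y, z axes, in that order (R = Rz(yaw) Ry(pitch) Rx(roll)).
In Python, from bench import r gives the robot as it stands.
- The arm moves only by the tool carry_out, never from a script. Its argument "commands" is a list of rows, each an object with "jaw": the finger opening in m, from 0 to 0.0854; "translation": the shift along the tool's x, y, z in m, a list of three; "spin": the turn about the tool's z in rad. A call has exactly 8 rows; each row shifts and turns the commanded pose from where the row before left it, along the tool's axes as they then stand; what a row does not reach is not made up. A row lasts 1/12 s, in which the tool goes at most 41.7 mm and 7.16 degrees, less where a joint would pass 70% of its speed; a pose out of reach is approached as far as the arm can. A call is refused whole if a number of a shift passes 0.0417 or a number of a turn 0.125, either way. A call with a gripper value outside its range is refused whole. The fingers move at their own pace and stop on an object; "squeeze" is the grip in N (left out, the last holds). Time passes only in rows, so rows that do not move let the fingers close, or fill a call up. It gives the time, the measured TCP pose, the force, the opening and the grip force at its end, in the units of the state.
- r.sense(): the state, without advancing time (a new reading comes with each control period).
- r.snapshot(name): name is "scene" or "top" or "wrist"; returns a dict with "pixels" (420x560x3 uint8, blue, green, red), "K" (3x3 intrinsics, pixels), "dist_coeffs" ([k1, k2, p1, p2, k3] as OpenCV has them; the pictures are not rectified), "extrinsics" (4x4, takes a point from camera to world coordinates). Camera axes: x right, y down, z forward; pixel columns grow to the right and rows downward; lengths in mm; the calibration is good to about 2 mm. A picture is of the moment at which its call begins. There is no depth.
- r.hand_in(): hands the job in; it is judged then, once.
Trained networks look in a picture, given as the dict that the camera call returned (one of the last four; its "shot" number tells which), for a name from the list of things; names that differ only in an ending like _2 or _b are one class to them, and where a whole thing is asked for, a point or a joint stands for the part that bears it (a point fixed in the world has none). Each returns a list of dicts, best first, with "score" (0 to 1); they miss things now and then, are a little off and sometimes report something else, mostly with a low value. They report only what shows in the picture. A call takes as long as a camera call. They do not tell look-alikes from the thing itself.
- r.spot_in(picture, target): "xy" ([column, row] in pixels, amid what is visible of it).
- r.regions_of(picture, target): "pixels" (420x560 bool, what is visible of it) and "xy" ([column, row] in pixels, amid what is visible of it).
- r.landmark_of(picture, target): "xy" ([column, row] in pixels: a listed point, or the origin of a listed thing).
The state is a dict: "time": time; "joint_pos": joint angles; "qd": joint speeds; "joint_efforts": joint torques, N m; "tool_pos": TCP position; "tcp_rot": TCP orientation; "ft_force": force on the tool from outside, world axes, zero at the start; "wrist_torque": the same for the moment, N m; "finger_gap": finger opening in mm; "grip_force": force on a finger pad.
Only numpy, scipy, OpenCV 4.12 (cv2) and the standard library are available. Lean on these libraries where they do the work, as an engineer would, in place of code of your own. Each camera call takes 0.05 s, during which the arm holds its last target. There are 200 camera calls.

## Working session

There is one attempt and no reset: what is moved stays moved. The work goes in short steps, Python scripts to look and compute and a tool call to move; the robot and the scene stay as the last step left them, time stands still between calls to the robot, and variables do not carry over. Pictures are saved under pics/ and viewed, at most 14 in all, crops included, and the job is handed in when it is done.

Besides the shell and the picture viewer there is one more tool, called after ">>>" as name(argument=value, ...) on one line, values as JSON. carry_out: Moves the arm, as the interface text tells. Its arguments: {"type":"object","properties":{"commands":{"type":"array","items":{"type":"object","properties":{"jaw":{"type":"number"},"translation":{"type":"array","items":{"type":"number"}},"spin":{"type":"number"}}}},"squeeze":{"type":"number"}},"required":["commands"]}

```bash
ls; mkdir -p pics
cat > h.py <<'E'
import numpy as np, cv2
from bench import r
N=["coaster","tumbler","shaker_tin","strainer_top","shaker_cap","jigger","bitters","large_bottle","salt_cellar"]
def ray(p,xy):
    u=cv2.undistortPoints(np.array([[xy]],float),np.array(p["K"]),np.array(p["dist_coeffs"]))[0,0]
    E=np.array(p["extrinsics"]); d=E[:3,:3]@[u[0],u[1],1]; return E[:3,3],d
def at(p,xy,z):
    o,d=ray(p,xy); return (o+d*(z-o[2])/d[2])[:2].round(1)
def proj(p,P):
    E=np.linalg.inv(np.array(p["extrinsics"])); 
    return cv2.projectPoints(np.array(P,float).reshape(-1,3),cv2.Rodrigues(E[:3,:3])[0],E[:3,3],np.array(p["K"]),np.array(p["dist_coeffs"]))[0].reshape(-1,2)
E
python3 - <<'E'
from h import *
print(r.sense())
for c in ["scene","top"]:
    p=r.snapshot(c); cv2.imwrite(f"pics/{c}0.png",p["pixels"]); print(c,np.array(p["extrinsics"]).round(2).tolist(),p["K"])
    for n in N:
        for d in r.landmark_of(p,n)[:3]: print(n,round(d["score"],2),np.round(d["xy"],1),at(p,d["xy"],0))
E
```

```text
pics
{'time': 0.0, 'joint_pos': array([-7.92045343e+01,  7.51526471e+00,  8.53308156e+01,  2.42109581e-03,
        8.72589831e+01, -4.89410630e+00]), 'qd': array([-0.02664086,  0.00441479,  0.00828218, -0.02810866, -0.03475792,
        0.02803097]), 'joint_efforts': array([ 3.14503250e-04, -5.69383907e+01, -5.00562572e+01, -2.93784171e-05,
        1.49150676e-02, -1.29933704e-05]), 'tool_pos': array([ 162.1787771 , -577.10137493,  230.2280497 ]), 'tcp_rot': array([-1.79895526e+02, -1.13727106e-02,  1.56894437e+01]), 'ft_force': array([-0.46851561,  0.15704847, -0.23883522]), 'wrist_torque': array([ 0.04759979,  0.01890227, -0.01918325]), 'grip_force': 0.0, 'finger_gap': 85.52656541341986}
scene [[-0.77, -0.26, 0.58, -165.31], [-0.63, 0.33, -0.7, 684.99], [-0.01, -0.91, -0.42, 530.87], [0.0, 0.0, 0.0, 1.0]] [[501.61479412   0.         271.77897271]
 [  0.         501.61479412 208.44528957]
 [  0.           0.           1.        ]]
coaster 0.56 [271.5 249.5] [430.7 -31.6]
tumbler 0.73 [270.  251.4] [428.1 -23.3]
shaker_tin 0.72 [356.8 208. ] [ 395.4 -325.1]
shaker_tin 0.34 [340.7 194.
[... 607 characters left out ...]
609466  218.04318807]
 [  0.           0.           1.        ]]
coaster 0.76 [138.4 253. ] [435.2 166.9]
tumbler 0.93 [223.1 252.4] [434.3 -27.1]
shaker_tin 0.77 [354.2 268.6] [ 393.7 -324.7]
shaker_tin 0.31 [368.3 172.1] [ 616.4 -364.1]
strainer_top 0.75 [307.2 276.5] [ 377.3 -217.7]
strainer_top 0.69 [423.4 236.8] [ 463.9 -485.5]
shaker_cap 0.72 [405.7 264. ] [ 402.4 -442.3]
shaker_cap 0.64 [376.9 230.9] [ 478.9 -379.2]
jigger 0.94 [281.  231.2] [ 481.1 -159.6]
bitters 0.98 [324.5 235. ] [ 471.1 -259. ]
large_bottle 0.73 [367.8 172.7] [ 615.  -362.9]
salt_cellar 0.62 [290.9 177.2] [ 606.6 -184.1]
salt_cellar 0.45 [279.9 231.5] [ 480.5 -157.1]
salt_cellar 0.44 [376.2 231.6] [ 477.3 -377.6]
```

View pics/scene0.png

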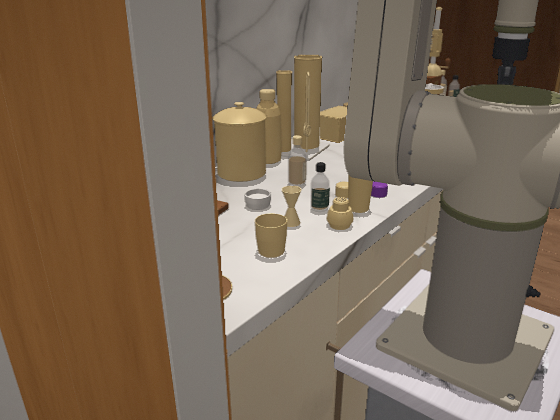

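View pics/top0.png

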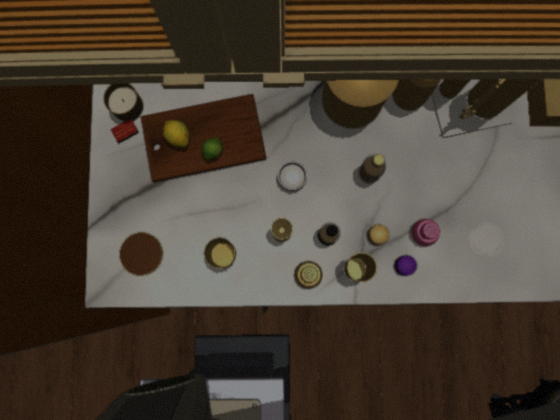

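The scene view shows the tumbler at (270,235), bitters at (320,190), strainer at (340,215) and tin at (360,195). The top view shows the coaster at (141,254), tumbler (221,253), jigger (282,230), bitters (330,234), strainer (308,275), tin (360,268) and cap (378,234). The pink look-alike is at (427,232) and the purple one at (405,265). Next I turn to yaw 90 and look with the wrist camera.

>>> carry_out(commands=[{"spin": -0.12},{"spin": -0.12},{"spin": -0.12},{"spin": -0.12},{"spin": -0.12},{"spin": -0.12},{"spin": -0.12},{"spin": -0.12}])

```text
invalid input
```

>>> carry_out(commands=[{"spin": -0.112},{"spin": -0.112},{"spin": -0.112},{"translation": [0,0,-0.014]},{"translation": [0,0,-0.014]},{"translation": [0,0,-0.014]},{"translation": [0,0,-0.014]},{"translation": [0,0,-0.014]}])

```text
invalid input
```

>>> carry_out(commands=[{"translation": [0.019,0.016,0]},{"translation": [0.019,0.016,0]},{"translation": [0.019,0.016,0]},{"translation": [0.019,0.016,0]},{"translation": [0.019,0.016,0]},{"translation": [0.019,0.016,0]},{"translation": [0.019,0.016,0]},{"translation": [0.019,0.016,0]}])

```text
invalid input
```

>>> carry_out(commands=[{"translation": [0.017,0.014,0]},{"translation": [0.017,0.014,0]},{"translation": [0.017,0.014,0]},{"translation": [0.017,0.014,0]},{"translation": [0.017,0.014,0]},{"translation": [0.017,0.014,0]},{"translation": [0,0,0]},{"translation": [0,0,0]}])

```text
invalid input
```

Run:
```python
from h import *
s=r.sense(); print(s["time"],s["tool_pos"],s["tcp_rot"],s["joint_pos"])
p=r.snapshot("wrist"); cv2.imwrite("pics/w1.png",p["pixels"]); print(np.array(p["extrinsics"]).round(2).tolist(),p["K"])
for n in N[2:7]:
    for d in r.regions_of(p,n)[:2]:
        m=d["pixels"]; ys,xs=np.nonzero(m); print(n,round(d["score"],2),np.round(d["xy"]),at(p,d["xy"],0),xs.min(),xs.max(),ys.min(),ys.max())
    for d in r.landmark_of(p,n)[:2]: print("  lm",round(d["score"],2),np.round(d["xy"],1),at(p,d["xy"],0))
```

```text
1.0 [ 162.26078833 -577.66416727  231.32796609] [1.79996354e+02 9.42119426e-04 1.56882381e+01] [-7.92050575e+01  7.46896758e+00  8.52664657e+01 -6.28406573e-04
  8.72608537e+01 -4.89326561e+00]
[[0.27, -0.91, -0.3, 240.33], [-0.96, -0.26, -0.08, -554.62], [-0.0, 0.31, -0.95, 374.48], [0.0, 0.0, 0.0, 1.0]] [[371.48046528   0.         282.40901812]
 [  0.         371.48046528 211.50478488]
 [  0.           0.           1.        ]]
```

View pics/w1.png

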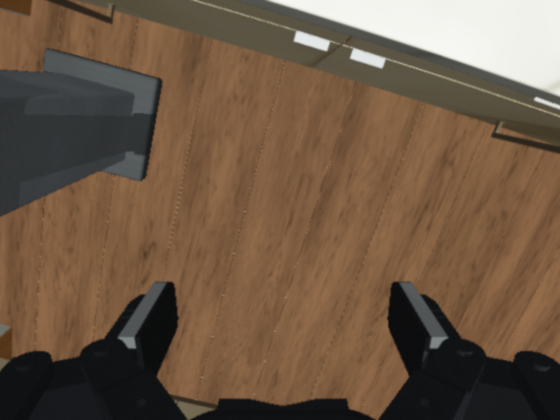

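The wrist view shows only the floor and the worktop edge at the top, with the fingers at the bottom. The moves were refused because every field has to be present in each row.

>>> carry_out(commands=[{"jaw": 0.085,"translation": [0,0,0],"spin": -0.12},{"jaw": 0.085,"translation": [0,0,0],"spin": -0.12},{"jaw": 0.085,"translation": [0,0,0],"spin": -0.12},{"jaw": 0.085,"translation": [0,0,0],"spin": -0.12},{"jaw": 0.085,"translation": [0,0,0],"spin": -0.12},{"jaw": 0.085,"translation": [0,0,0],"spin": -0.12},{"jaw": 0.085,"translation": [0,0,0],"spin": -0.12},{"jaw": 0.085,"translation": [0,0,0],"spin": -0.12}], squeeze=40)

```text
time: 2.22
tool_pos: [162.3, -577.6, 231.3]
tcp_rot: [180.0, -0.0, 71.0]
ft_force: [-0.6, -0.1, 0.9]
finger_gap: 85.0
grip_force: 0.0
```

>>> carry_out(commands=[{"jaw": 0.085,"translation": [0,0,0],"spin": -0.112},{"jaw": 0.085,"translation": [0,0,0],"spin": -0.112},{"jaw": 0.085,"translation": [0,0,0],"spin": -0.112},{"jaw": 0.085,"translation": [0,0,-0.014],"spin": 0},{"jaw": 0.085,"translation": [0,0,-0.014],"spin": 0},{"jaw": 0.085,"translation": [0,0,-0.014],"spin": 0},{"jaw": 0.085,"translation": [0,0,-0.014],"spin": 0},{"jaw": 0.085,"translation": [0,0,-0.014],"spin": 0}])

```text
time: 2.88
tool_pos: [162.4, -578.1, 304.4]
tcp_rot: [180.0, 0.1, 89.8]
ft_force: [-0.1, -0.4, -0.3]
finger_gap: 84.7
grip_force: 0.0
```

>>> carry_out(commands=[{"jaw": 0.085,"translation": [0.018,0.018,0],"spin": 0},{"jaw": 0.085,"translation": [0.018,0.018,0],"spin": 0},{"jaw": 0.085,"translation": [0.018,0.018,0],"spin": 0},{"jaw": 0.085,"translation": [0.018,0.018,0],"spin": 0},{"jaw": 0.085,"translation": [0.018,0.018,0],"spin": 0},{"jaw": 0.085,"translation": [0.018,0.018,0],"spin": 0},{"jaw": 0.085,"translation": [0.018,0.018,0],"spin": 0},{"jaw": 0.085,"translation": [0.018,0.018,0],"spin": 0}])

```text
time: 3.55
tool_pos: [307.4, -433.3, 303.8]
tcp_rot: [179.9, 0.1, 89.8]
ft_force: [-0.0, 0.2, 0.1]
finger_gap: 84.7
grip_force: 0.0
```

>>> carry_out(commands=[{"jaw": 0.085,"translation": [0.018,0.018,0],"spin": 0},{"jaw": 0.085,"translation": [0.018,0.018,0],"spin": 0},{"jaw": 0.085,"translation": [0.018,0.018,0],"spin": 0},{"jaw": 0.085,"translation": [0.018,0.018,0],"spin": 0},{"jaw": 0.085,"translation": [0.018,0.018,0],"spin": 0},{"jaw": 0.085,"translation": [0.018,0.018,0],"spin": 0},{"jaw": 0.085,"translation": [0,0,0],"spin": 0},{"jaw": 0.085,"translation": [0,0,0],"spin": 0}])

```text
time: 4.22
tool_pos: [415.6, -325.4, 303.4]
tcp_rot: [179.9, 0.1, 90.0]
ft_force: [0.3, 0.5, 0.6]
finger_gap: 85.1
grip_force: 0.0
```

```bash
cat > look.py <<'E'
from h import *
import sys
s=r.sense(); print(s["time"],s["tool_pos"].round(1),s["tcp_rot"].round(2),s["joint_pos"].round(1))
p=r.snapshot("wrist"); cv2.imwrite(f"pics/{sys.argv[1]}.png",p["pixels"]); print(np.array(p["extrinsics"]).round(3).tolist())
for n in sys.argv[2:]:
    for d in r.regions_of(p,n)[:2]:
        m=d["pixels"]; ys,xs=np.nonzero(m); print(n,round(d["score"],2),np.round(d["xy"]),at(p,d["xy"],0),xs.min(),xs.max(),ys.min(),ys.max())
    for d in r.landmark_of(p,n)[:2]: print("  lm",round(d["score"],2),np.round(d["xy"],1),at(p,d["xy"],0))
E
python3 look.py w2 shaker_tin strainer_top shaker_cap jigger bitters
```

```text
4.2167 [ 415.6 -325.4  303.4] [1.799e+02 1.000e-01 8.996e+01] [-43.6  -5.   90.5  -0.   94.4 -43.6]
[[1.0, -0.002, 0.001, 415.704], [-0.001, -0.949, -0.315, -243.164], [0.002, 0.315, -0.949, 446.396], [0.0, 0.0, 0.0, 1.0]]
shaker_tin 0.9 [258. 176.] [ 386.2 -345.4] 224 289 138 210
  lm 0.8 [262.9 159.6] [ 392.8 -325.1]
  lm 0.56 [338.2   8.1] [ 477.3 -158.7]
strainer_top 0.96 [327. 285.] [ 476.8 -497.3] 302 348 260 314
strainer_top 0.83 [245.  63.] [ 374.2 -215.6] 220 277 34 94
  lm 0.92 [246.1  67.8] [ 375.6 -220.3]
  lm 0.89 [325.2 272.7] [ 473.8 -478.1]
shaker_cap 0.91 [322. 204.] [ 466.1 -381.4] 305 344 183 224
shaker_cap 0.78 [270. 249.] [ 399.6 -443.2] 249 286 227 269
  lm 0.8 [319.1 201.1] [ 462.5 -377.7]
  lm 0.75 [269.6 243.1] [ 399.7 -434.8]
jigger 0.61 [344.  14.] [ 483.5 -164.2] 318 376 0 29
  lm 0.67 [336.    9.5] [ 474.9 -160.1]
bitters 0.81 [335. 109.] [ 477.9 -266.1] 309 357 86 132
  lm 0.83 [327.6 101.6] [ 468.9 -257.4]
```

View pics/w2.png

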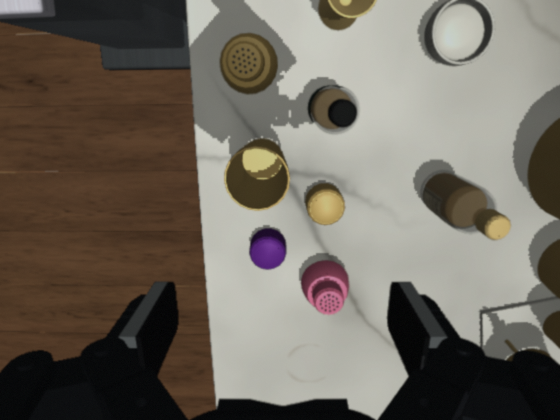

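The wrist view is clear: tin rim at about (257,177), strainer (248,63), cap (325,204), bitters (335,108). The pink (327,290) and purple (268,249) look-alikes are separate. Next I fit silhouettes.

```bash
cat > fit.py <<'E'
from h import *
from scipy.optimize import least_squares
PR={"shaker_tin":[(24.5,0),(31,90),(31,105)],"strainer_top":[(23.5,0),(27,14),(31.5,14),(31.5,19),(24.5,45),(18.5,62),(17,67)],
"shaker_cap":[(23.5,0),(23.5,30),(14,33)],"jigger":[(23.5,0),(23.5,86)],"bitters":[(23.5,0),(23.5,68),(9.5,80),(9.5,121)],
"tumbler":[(26,0),(33.5,74)],"coaster":[(50,0),(50,7)]}
T=np.linspace(0,2*np.pi,60)
def mask(p,n,x,y,z0,shape=(420,560)):
    m=np.zeros(shape,np.uint8); rings=[proj(p,np.c_[x+q*np.cos(T),y+q*np.sin(T),np.full(60,z+z0)]) for q,z in PR[n]]
    for a,b in zip(rings,rings[1:]):
        h=cv2.convexHull(np.vstack([a,b]).astype(np.float32)); cv2.fillPoly(m,[(h*16).round().astype(np.int32)],1,shift=4)
    return m>0
def fit(p,n,xy,z0=0,m=None):
    if m is None:
        c=[d for d in r.regions_of(p,n)]
        q=proj(p,[[*xy,z0+30]])[0]; c=[d for d in c if np.hypot(*(np.array(d["xy"])-q))<40]
        if not c: return None
        m=c[0]["pixels"]
    f=lambda v:1-(lambda a:(a&m).sum()/(a|m).sum())(mask(p,n,*v,z0))
    from scipy.optimize import minimize
    xy=np.array(xy,float)
    s=minimize(f,xy,method="Nelder-Mead",options=dict(initial_simplex=[xy,xy+[12,0],xy+[0,12]],xatol=.1,fatol=1e-4))
    return s.x.round(1),round(1-s.fun,3)
E
python3 - <<'E'
from fit import *
G={"shaker_tin":(393,-325),"strainer_top":(376,-219),"shaker_cap":(470,-378),"jigger":(478,-160),"bitters":(470,-258),"tumbler":(434,-23),"coaster":(435,165)}
for c in ["wrist","top"]:
    p=r.snapshot(c)
    for n in G:
        if c=="wrist" and n in("jigger","tumbler","coaster"): continue
        print(c,n,fit(p,n,G[n]))
E
```

```text
wrist shaker_tin (array([ 391.6, -323.6]), np.float64(0.981))
wrist strainer_top (array([ 379.9, -217.2]), np.float64(0.981))
wrist shaker_cap (array([ 467.2, -376.1]), np.float64(0.888))
wrist bitters (array([ 468.6, -263.1]), np.float64(0.948))
top shaker_tin (array([ 393.3, -327.9]), np.float64(0.868))
top strainer_top (array([ 384.7, -214.4]), np.float64(0.44))
top shaker_cap None
top jigger (array([ 477.3, -160.8]), np.float64(0.835))
top bitters (array([ 469.1, -264.7]), np.float64(0.915))
top tumbler (array([428.9, -28.5]), np.float64(0.97))
top coaster (array([435.6, 160.5]), np.float64(0.906))
```

>>> carry_out(commands=[{"jaw": 0.085,"translation": [0.002,-0.012,0.012],"spin": 0},{"jaw": 0.085,"translation": [0,-0.012,0.028],"spin": 0},{"jaw": 0.085,"translation": [0,0,0.028],"spin": 0},{"jaw": 0.085,"translation": [0,0,0.028],"spin": 0},{"jaw": 0.085,"translation": [0,0,0.028],"spin": 0},{"jaw": 0.085,"translation": [0,0,0.028],"spin": 0},{"jaw": 0.085,"translation": [0,0,0.018],"spin": 0},{"jaw": 0.085,"translation": [0,0,0],"spin": 0}])

```text
time: 6.08
tool_pos: [388.1, -321.5, 126.4]
tcp_rot: [-179.7, -0.3, 89.9]
ft_force: [-0.3, 0.1, -0.7]
finger_gap: 84.9
grip_force: 0.0
```

Run:
```python
from fit import *
s=r.sense(); print(s["tool_pos"].round(1),s["tcp_rot"].round(2))
p=r.snapshot("wrist"); cv2.imwrite("pics/w3.png",p["pixels"])
print(fit(p,"shaker_tin",(391.6,-323.6)))
```

```text
[ 388.1 -321.5  126.4] [-179.68   -0.32   89.94]
(array([ 391.7, -324.5]), np.float64(0.986))
```

View pics/w3.png

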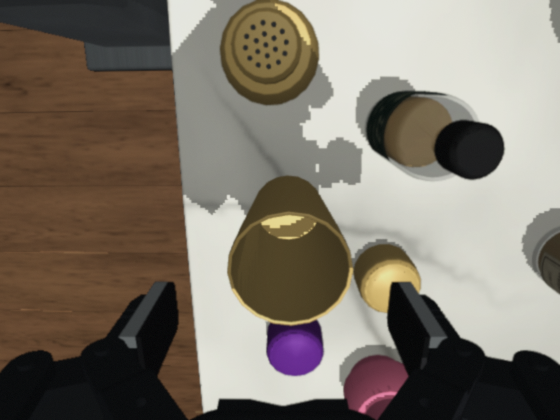

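The tin's mouth is centred at about (290,268), a little off the finger axis. The fit agrees at (391.7, -324.3). I correct for that, descend and close.

>>> carry_out(commands=[{"jaw": 0.085,"translation": [-0.003,0.004,0],"spin": 0},{"jaw": 0.085,"translation": [0,0,0.015],"spin": 0},{"jaw": 0.085,"translation": [0,0,0.02],"spin": 0},{"jaw": 0.085,"translation": [0,0,0.016],"spin": 0},{"jaw": 0.085,"translation": [0,0,0.007],"spin": 0},{"jaw": 0.085,"translation": [0,0,0],"spin": 0},{"jaw": 0.055,"translation": [0,0,0],"spin": 0},{"jaw": 0.055,"translation": [0,0,0],"spin": 0}])

```text
time: 6.85
tool_pos: [395.5, -327.9, 75.2]
tcp_rot: [179.9, 0.1, 89.9]
ft_force: [-0.4, 0.1, 1.1]
finger_gap: 63.7
grip_force: 0.4
```

>>> carry_out(commands=[{"jaw": 0.055,"translation": [0,0,0],"spin": 0},{"jaw": 0.055,"translation": [0,0,0],"spin": 0},{"jaw": 0.055,"translation": [0,0,0],"spin": 0},{"jaw": 0.055,"translation": [0,0,0],"spin": 0},{"jaw": 0.055,"translation": [0,0,0],"spin": 0},{"jaw": 0.055,"translation": [0,0,0],"spin": 0},{"jaw": 0.055,"translation": [0,0,0],"spin": 0},{"jaw": 0.055,"translation": [0,0,0],"spin": 0}])

```text
time: 7.52
tool_pos: [395.4, -328.2, 75.7]
tcp_rot: [179.9, 0.2, 89.9]
ft_force: [-2.2, -0.8, 5.5]
finger_gap: 61.3
grip_force: 42.5
```

>>> carry_out(commands=[{"jaw": 0.055,"translation": [0,0,-0.01],"spin": 0},{"jaw": 0.055,"translation": [0,0,-0.02],"spin": 0},{"jaw": 0.055,"translation": [0,0,-0.025],"spin": 0},{"jaw": 0.055,"translation": [0,0,-0.025],"spin": 0},{"jaw": 0.055,"translation": [0,0,-0.025],"spin": 0},{"jaw": 0.055,"translation": [0,0,-0.01],"spin": 0},{"jaw": 0.055,"translation": [0.015,0.001,0],"spin": 0},{"jaw": 0.055,"translation": [0.025,0.002,0],"spin": 0}])

```text
time: 8.18
tool_pos: [397.8, -288.0, 189.4]
tcp_rot: [179.9, 0.1, 89.8]
ft_force: [1.0, 0.7, -1.1]
finger_gap: 61.2
grip_force: 44.0
```

>>> carry_out(commands=[{"jaw": 0.055,"translation": [0.032,0.003,0],"spin": 0},{"jaw": 0.055,"translation": [0.032,0.003,0],"spin": 0},{"jaw": 0.055,"translation": [0.032,0.003,0],"spin": 0},{"jaw": 0.055,"translation": [0.032,0.003,0],"spin": 0},{"jaw": 0.055,"translation": [0.032,0.003,0],"spin": 0},{"jaw": 0.055,"translation": [0.032,0.003,0],"spin": 0},{"jaw": 0.055,"translation": [0.032,0.003,0],"spin": 0},{"jaw": 0.055,"translation": [0.032,0.003,0],"spin": 0}])

```text
time: 8.85
tool_pos: [420.9, -28.8, 187.4]
tcp_rot: [-179.9, -0.0, 89.9]
ft_force: [0.6, -0.8, -1.4]
finger_gap: 61.5
grip_force: 44.0
```

>>> carry_out(commands=[{"jaw": 0.055,"translation": [0.032,0.003,0],"spin": 0},{"jaw": 0.055,"translation": [0.03,0.003,0],"spin": 0},{"jaw": 0.055,"translation": [0.02,0.003,0],"spin": 0},{"jaw": 0.055,"translation": [0.01,0.001,0],"spin": 0},{"jaw": 0.055,"translation": [0,0,0],"spin": 0},{"jaw": 0.055,"translation": [0,0,0],"spin": 0},{"jaw": 0.055,"translation": [0,0,0],"spin": 0},{"jaw": 0.055,"translation": [0,0,0],"spin": 0}])

```text
time: 9.52
tool_pos: [431.7, 60.0, 188.1]
tcp_rot: [-180.0, 0.0, 89.9]
ft_force: [0.8, 0.1, -1.4]
finger_gap: 61.5
grip_force: 44.0
```

Run:
```python
from fit import *
s=r.sense(); print(s["tool_pos"].round(1),s["tcp_rot"].round(2))
p=r.snapshot("wrist"); cv2.imwrite("pics/w4.png",p["pixels"])
print(fit(p,"coaster",(435,160)))
t=s["tool_pos"]
for z in (105,110,115): print(fit(p,"shaker_tin",(t[0],t[1]+4),z))
print(fit(r.snapshot("top"),"tumbler",(429,-25)))
```

```text
[431.7  60.  188.1] [-1.7998e+02  2.0000e-02  8.9860e+01]
(array([432.5, 163.4]), np.float64(0.969))
None
None
None
(array([429.9, -28.3]), np.float64(0.949))
```

View pics/w4.png

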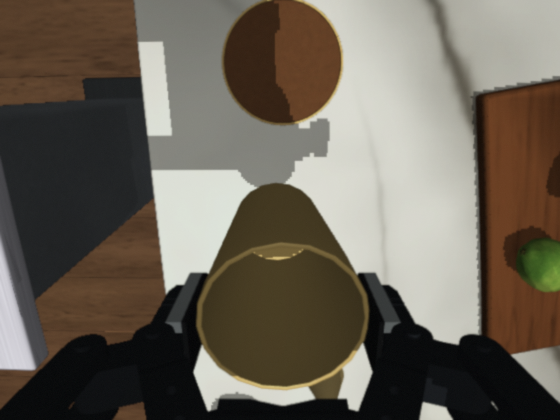

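The coaster is fully visible, centred at about (283,62). The held tin's rim is centred at about (282,315), straight between the fingers.

Run:
```python
from fit import *
p=r.snapshot("wrist")
m=p["pixels"].astype(int)
c=r.regions_of(p,"coaster"); print(len(c),np.nonzero(c[0]["pixels"])[0].min())
k,_=cv2.findContours(c[0]["pixels"].astype(np.uint8),cv2.RETR_EXTERNAL,cv2.CHAIN_APPROX_NONE)
q=max(k,key=len)[:,0]; q=q[q[:,1]>3]; e=cv2.fitEllipse(q); print(e,at(p,e[0],7))
for xy in [(282.5,315.5)]: print(at(p,xy,217.4))
# width check of model rim
for P in [(431.7,60),(431.7,64)]:
    R=proj(p,np.c_[P[0]+31*np.cos(T),P[1]+31*np.sin(T),np.full(60,217.4)]); print(P,R.min(0),R.max(0))
    F=proj(p,np.c_[P[0]+24.5*np.cos(T),P[1]+24.5*np.sin(T),np.full(60,112.4)]); print(P,F.min(0),F.max(0))
```

```text
1 0
((281.9217529296875, 61.66014862060547), (120.91571807861328, 127.4439926147461), 178.596435546875) [432.  164.6]
[432.2  65.9]
(431.7, 60) [195.68328411 251.37913963] [366.34889189 395.56679804]
(431.7, 60) [242.69067838 189.56630174] [320.45071429 262.40581881]
(431.7, 64) [194.7810375  240.35709985] [367.18202327 387.60760431]
(431.7, 64) [242.46255131 183.17901561] [320.64534266 256.81635341]
```

>>> carry_out(commands=[{"jaw": 0.055,"translation": [0.012,0,0],"spin": 0},{"jaw": 0.055,"translation": [0.022,0,0],"spin": 0},{"jaw": 0.055,"translation": [0.022,0,0],"spin": 0},{"jaw": 0.055,"translation": [0.022,0,0],"spin": 0},{"jaw": 0.055,"translation": [0.016,0,0],"spin": 0},{"jaw": 0.055,"translation": [0.006,0,0.01],"spin": 0},{"jaw": 0.055,"translation": [0,0,0.02],"spin": 0},{"jaw": 0.055,"translation": [0,0,0.02],"spin": 0}])

```text
time: 10.63
tool_pos: [432.5, 161.4, 137.8]
tcp_rot: [179.9, -0.0, 90.0]
ft_force: [0.5, -0.7, -2.0]
finger_gap: 61.4
grip_force: 44.0
```

>>> carry_out(commands=[{"jaw": 0.055,"translation": [0,0,0.02],"spin": 0},{"jaw": 0.055,"translation": [0,0,0.015],"spin": 0},{"jaw": 0.055,"translation": [0,0,0.005],"spin": 0},{"jaw": 0.055,"translation": [0,0,0],"spin": 0},{"jaw": 0.055,"translation": [0,0,0],"spin": 0},{"jaw": 0.055,"translation": [0,0,0],"spin": 0},{"jaw": 0.055,"translation": [0,0,0],"spin": 0},{"jaw": 0.055,"translation": [0,0,0],"spin": 0}])

```text
time: 11.3
tool_pos: [432.8, 161.2, 99.4]
tcp_rot: [179.9, -0.0, 89.9]
ft_force: [-0.4, -0.3, -1.5]
finger_gap: 61.3
grip_force: 44.0
```

Run:
```python
from fit import *
s=r.sense(); print(s["tool_pos"].round(1),s["tcp_rot"].round(2),s["ft_force"])
p=r.snapshot("wrist"); cv2.imwrite("pics/w5.png",p["pixels"])
```

```text
[432.8 161.2  99.4] [ 1.7989e+02 -3.0000e-02  8.9940e+01] [-0.43307894 -0.3037819  -1.50770146]
```

View pics/w5.png

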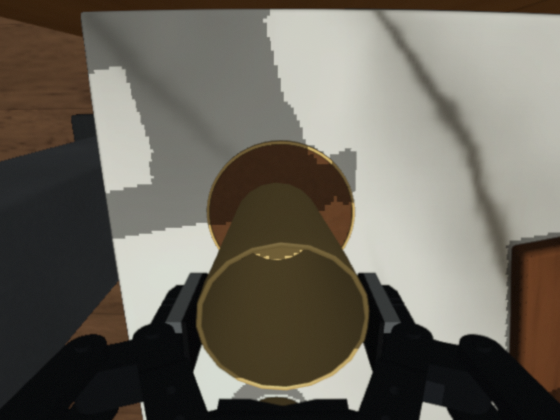

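The coaster ring spans columns 207–355 with its top at row 141, and the tin is held above it. I check this against the projection.

Run:
```python
from fit import *
p=r.snapshot("wrist")
for P in [(432,163),(432,165)]:
    R=proj(p,np.c_[P[0]+50*np.cos(T),P[1]+50*np.sin(T),np.full(60,7)]); print(P,R.min(0),R.max(0))
for P in [(432.8,164),(432.8,166)]:
    R=proj(p,np.c_[P[0]+31*np.cos(T),P[1]+31*np.sin(T),np.full(60,128.8)]); print(P,R.min(0),R.max(0))
    R=proj(p,np.c_[P[0]+24.5*np.cos(T),P[1]+24.5*np.sin(T),np.full(60,23.8)]); print(P,R.min(0),R.max(0))
```

```text
(432, 163) [206.0444609  139.80169139] [355.33605738 281.47357261]
(432, 165) [205.84822093 136.59052579] [355.5160319  278.97689651]
(432.8, 164) [195.6906442  242.17899896] [368.50833311 389.50584569]
(432.8, 164) [242.79975935 184.16432023] [321.0878157  257.84624132]
(432.8, 166) [195.24163363 236.57466975] [368.94030304 385.4637607 ]
(432.8, 166) [242.68798042 180.94255849] [321.18887669 255.02696523]
```

>>> carry_out(commands=[{"jaw": 0.055,"translation": [-0.002,-0.0005,0],"spin": 0},{"jaw": 0.055,"translation": [0,0,0.007],"spin": 0},{"jaw": 0.055,"translation": [0,0,0.006],"spin": 0},{"jaw": 0.055,"translation": [0,0,0.003],"spin": 0},{"jaw": 0.055,"translation": [0,0,0.001],"spin": 0},{"jaw": 0.055,"translation": [0,0,0],"spin": 0},{"jaw": 0.055,"translation": [0,0,0],"spin": 0},{"jaw": 0.055,"translation": [0,0,0],"spin": 0}])

```text
time: 12.07
tool_pos: [431.5, 159.4, 82.6]
tcp_rot: [-180.0, -0.0, 90.0]
ft_force: [-8.6, -0.1, 18.1]
finger_gap: 61.3
grip_force: 46.1
```

>>> carry_out(commands=[{"jaw": 0.055,"translation": [0,0,0.001],"spin": 0},{"jaw": 0.055,"translation": [0,0,0],"spin": 0},{"jaw": 0.055,"translation": [0,0,0],"spin": 0},{"jaw": 0.055,"translation": [0,0,0],"spin": 0},{"jaw": 0.055,"translation": [0,0,0],"spin": 0},{"jaw": 0.055,"translation": [0,0,0],"spin": 0},{"jaw": 0.055,"translation": [0,0,0],"spin": 0},{"jaw": 0.055,"translation": [0,0,0],"spin": 0}])

```text
time: 12.73
tool_pos: [431.6, 159.6, 82.5]
tcp_rot: [-180.0, -0.0, 90.0]
ft_force: [-12.2, -1.3, 26.3]
finger_gap: 61.1
grip_force: 47.2
```

>>> carry_out(commands=[{"jaw": 0.055,"translation": [0,0,-0.001],"spin": 0},{"jaw": 0.055,"translation": [0,0,0],"spin": 0},{"jaw": 0.065,"translation": [0,0,0],"spin": 0},{"jaw": 0.07,"translation": [0,0,0],"spin": 0},{"jaw": 0.075,"translation": [0,0,0],"spin": 0},{"jaw": 0.085,"translation": [0,0,0],"spin": 0},{"jaw": 0.085,"translation": [0,0,0],"spin": 0},{"jaw": 0.085,"translation": [0,0,0],"spin": 0}])

```text
time: 13.4
tool_pos: [431.4, 159.0, 81.0]
tcp_rot: [-180.0, 0.0, 89.9]
ft_force: [0.1, 0.0, -0.2]
finger_gap: 84.8
grip_force: 0.0
```

>>> carry_out(commands=[{"jaw": 0.085,"translation": [0,0,-0.01],"spin": 0},{"jaw": 0.085,"translation": [0,0,-0.02],"spin": 0},{"jaw": 0.085,"translation": [0,0,-0.025],"spin": 0},{"jaw": 0.085,"translation": [0,0,-0.025],"spin": 0},{"jaw": 0.085,"translation": [-0.02,0,-0.025],"spin": 0},{"jaw": 0.085,"translation": [-0.03,0,-0.02],"spin": 0},{"jaw": 0.085,"translation": [-0.03,0,-0.01],"spin": 0},{"jaw": 0.085,"translation": [-0.02,0,0],"spin": 0}])

```text
time: 14.07
tool_pos: [433.0, 57.3, 220.7]
tcp_rot: [179.6, 0.0, 90.0]
ft_force: [0.2, 0.7, 0.1]
finger_gap: 85.1
grip_force: 0.0
```

>>> carry_out(commands=[{"jaw": 0.085,"translation": [-0.01,0,0],"spin": 0},{"jaw": 0.085,"translation": [0,0,0],"spin": 0},{"jaw": 0.085,"translation": [0,0,0],"spin": 0},{"jaw": 0.085,"translation": [0,0,0],"spin": 0},{"jaw": 0.085,"translation": [0,0,0],"spin": 0},{"jaw": 0.085,"translation": [0,0,0],"spin": 0},{"jaw": 0.085,"translation": [0,0,0],"spin": 0},{"jaw": 0.085,"translation": [0,0,0],"spin": 0}])

```text
time: 14.73
tool_pos: [431.3, 49.6, 216.1]
tcp_rot: [-180.0, -0.0, 90.0]
ft_force: [0.7, -0.4, -0.5]
finger_gap: 84.8
grip_force: 0.0
```

Run:
```python
from fit import *
s=r.sense(); print(s["tool_pos"].round(1),s["tcp_rot"].round(2),s["ft_force"])
p=r.snapshot("wrist"); cv2.imwrite("pics/w6.png",p["pixels"])
print(fit(p,"shaker_tin",(432,163),7))
print(fit(p,"tumbler",(431,-25)))
for P in [(432,162.5)]:
    R=proj(p,np.c_[P[0]+50*np.cos(T),P[1]+50*np.sin(T),np.full(60,7)]); print(P,R.min(0),R.max(0))
```

```text
[431.3  49.6 216.1] [-179.98   -0.     90.  ] [ 0.74584876 -0.44225704 -0.50773071]
(array([428.2, 162.6]), np.float64(0.987))
(array([428. , -24.3]), np.float64(0.964))
(432, 162.5) [226.2958844   -9.49210005] [339.53710023 111.13149719]
```

View pics/w6.png

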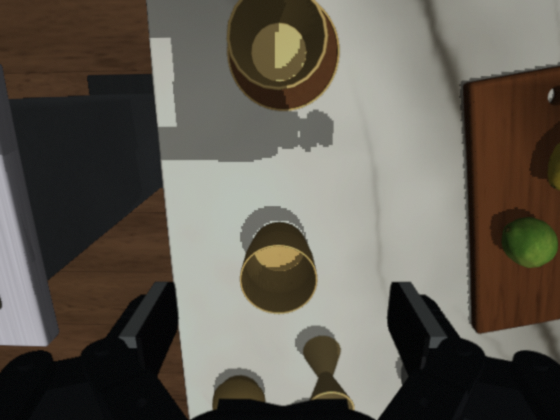

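The tin is standing, but about 4 mm off the coaster centre in x: its rim centre is at column 277 and the coaster's at 283. The off-centre grip tilted it in hand. I regrip it centred, lift slightly, shift and set it down.

>>> carry_out(commands=[{"jaw": 0.085,"translation": [0.015,-0.003,0],"spin": 0},{"jaw": 0.085,"translation": [0.03,0,0],"spin": 0},{"jaw": 0.085,"translation": [0.03,0,0],"spin": 0},{"jaw": 0.085,"translation": [0.025,0,0],"spin": 0},{"jaw": 0.085,"translation": [0.013,0,0],"spin": 0},{"jaw": 0.085,"translation": [0,0,0.02],"spin": 0},{"jaw": 0.085,"translation": [0,0,0.025],"spin": 0},{"jaw": 0.085,"translation": [0,0,0.025],"spin": 0}])

```text
time: 15.55
tool_pos: [429.1, 162.7, 146.2]
tcp_rot: [179.9, -0.0, 90.0]
ft_force: [-0.1, -0.2, -0.3]
finger_gap: 85.3
grip_force: 0.0
```

>>> carry_out(commands=[{"jaw": 0.085,"translation": [0,0,0.025],"spin": 0},{"jaw": 0.085,"translation": [0,0,0.02],"spin": 0},{"jaw": 0.085,"translation": [0,0,0.016],"spin": 0},{"jaw": 0.085,"translation": [0,0,0.006],"spin": 0},{"jaw": 0.085,"translation": [0,0,0],"spin": 0},{"jaw": 0.085,"translation": [0,0,0],"spin": 0},{"jaw": 0.085,"translation": [0,0,0],"spin": 0},{"jaw": 0.085,"translation": [0,0,0],"spin": 0}])

```text
time: 16.22
tool_pos: [429.6, 162.4, 80.8]
tcp_rot: [179.9, -0.0, 89.9]
ft_force: [0.5, 0.4, -0.5]
finger_gap: 85.0
grip_force: 0.0
```

>>> carry_out(commands=[{"jaw": 0.085,"translation": [0,-0.001,0],"spin": 0},{"jaw": 0.085,"translation": [0,0,0],"spin": 0},{"jaw": 0.07,"translation": [0,0,0],"spin": 0},{"jaw": 0.06,"translation": [0,0,0],"spin": 0},{"jaw": 0.055,"translation": [0,0,0],"spin": 0},{"jaw": 0.055,"translation": [0,0,0],"spin": 0},{"jaw": 0.055,"translation": [0,0,0],"spin": 0},{"jaw": 0.055,"translation": [0,0,0],"spin": 0}])

```text
time: 16.88
tool_pos: [428.0, 162.2, 80.1]
tcp_rot: [179.9, -0.0, 89.9]
ft_force: [-1.5, -0.6, 5.5]
finger_gap: 61.4
grip_force: 43.1
```

>>> carry_out(commands=[{"jaw": 0.055,"translation": [0,0,-0.003],"spin": 0},{"jaw": 0.055,"translation": [0,0,-0.003],"spin": 0},{"jaw": 0.055,"translation": [0,0.002,0],"spin": 0},{"jaw": 0.055,"translation": [0,0.002,0],"spin": 0},{"jaw": 0.055,"translation": [0,0,0],"spin": 0},{"jaw": 0.055,"translation": [0,0,0.003],"spin": 0},{"jaw": 0.055,"translation": [0,0,0.0025],"spin": 0},{"jaw": 0.055,"translation": [0,0,0],"spin": 0}])

```text
time: 17.55
tool_pos: [431.8, 162.2, 80.1]
tcp_rot: [180.0, -0.0, 89.9]
ft_force: [-0.5, -0.2, 5.0]
finger_gap: 61.3
grip_force: 44.1
```

>>> carry_out(commands=[{"jaw": 0.055,"translation": [0,0,0],"spin": 0},{"jaw": 0.062,"translation": [0,0,0],"spin": 0},{"jaw": 0.065,"translation": [0,0,0],"spin": 0},{"jaw": 0.07,"translation": [0,0,0],"spin": 0},{"jaw": 0.075,"translation": [0,0,0],"spin": 0},{"jaw": 0.085,"translation": [0,0,0],"spin": 0},{"jaw": 0.085,"translation": [0,0,0],"spin": 0},{"jaw": 0.085,"translation": [0,0,0],"spin": 0}])

```text
time: 18.22
tool_pos: [431.4, 162.1, 79.7]
tcp_rot: [-180.0, 0.0, 89.9]
ft_force: [-0.3, 0.4, -0.3]
finger_gap: 85.2
grip_force: 0.0
```

>>> carry_out(commands=[{"jaw": 0.085,"translation": [0,0,-0.01],"spin": 0},{"jaw": 0.085,"translation": [0,0,-0.02],"spin": 0},{"jaw": 0.085,"translation": [0,0,-0.025],"spin": 0},{"jaw": 0.085,"translation": [0,0,-0.025],"spin": 0},{"jaw": 0.085,"translation": [-0.02,0,-0.025],"spin": 0},{"jaw": 0.085,"translation": [-0.03,0,-0.02],"spin": 0},{"jaw": 0.085,"translation": [-0.03,0,-0.01],"spin": 0},{"jaw": 0.085,"translation": [-0.02,0,0],"spin": 0}])

```text
time: 18.88
tool_pos: [433.0, 60.3, 219.2]
tcp_rot: [179.6, 0.0, 90.0]
ft_force: [0.0, -0.1, 0.3]
finger_gap: 84.7
grip_force: 0.0
```

>>> carry_out(commands=[{"jaw": 0.085,"translation": [-0.03,-0.004,0],"spin": 0},{"jaw": 0.085,"translation": [-0.035,-0.008,0],"spin": 0},{"jaw": 0.085,"translation": [-0.035,-0.008,0],"spin": 0},{"jaw": 0.085,"translation": [-0.02,-0.004,0],"spin": 0},{"jaw": 0.085,"translation": [0,0,0],"spin": 0},{"jaw": 0.085,"translation": [0,0,0],"spin": 0},{"jaw": 0.085,"translation": [0,0,0],"spin": 0},{"jaw": 0.085,"translation": [0,0,0],"spin": 0}])

```text
time: 19.55
tool_pos: [407.5, -57.1, 215.1]
tcp_rot: [180.0, -0.0, 90.0]
ft_force: [0.8, 0.2, -0.4]
finger_gap: 85.1
grip_force: 0.0
```

Run:
```python
from fit import *
s=r.sense(); print(s["time"],s["tool_pos"].round(1),s["tcp_rot"].round(2),s["ft_force"])
p=r.snapshot("wrist"); cv2.imwrite("pics/w7.png",p["pixels"])
for n,g,z in [("shaker_tin",(432,163),7),("tumbler",(431,-25),0),("strainer_top",(380,-217),0),("jigger",(477,-160),0)]: print(n,fit(p,n,g,z))
```

```text
19.55 [407.5 -57.1 215.1] [ 1.7998e+02 -2.0000e-02  9.0000e+01] [ 0.79555338  0.19625285 -0.44590201]
shaker_tin None
tumbler (array([427.7, -24.4]), np.float64(0.978))
strainer_top (array([ 379.1, -218.2]), np.float64(0.937))
jigger (array([ 477.2, -160.7]), np.float64(0.802))
```

>>> carry_out(commands=[{"jaw": 0.085,"translation": [-0.02,-0.003,0.005],"spin": 0},{"jaw": 0.085,"translation": [-0.032,-0.006,0.01],"spin": 0},{"jaw": 0.085,"translation": [-0.032,-0.006,0.012],"spin": 0},{"jaw": 0.085,"translation": [-0.032,-0.006,0.012],"spin": 0},{"jaw": 0.085,"translation": [-0.028,-0.005,0.012],"spin": 0},{"jaw": 0.085,"translation": [-0.016,-0.002,0.012],"spin": 0},{"jaw": 0.085,"translation": [0,0,0.007],"spin": 0},{"jaw": 0.085,"translation": [0,0,0],"spin": 0}])

```text
time: 20.47
tool_pos: [378.0, -217.3, 142.8]
tcp_rot: [-179.8, -0.1, 89.8]
ft_force: [-0.5, 0.9, 0.3]
finger_gap: 84.6
grip_force: 0.0
```

>>> carry_out(commands=[{"jaw": 0.085,"translation": [0,0,0],"spin": 0},{"jaw": 0.085,"translation": [0,0,0],"spin": 0},{"jaw": 0.085,"translation": [0,0,0],"spin": 0},{"jaw": 0.085,"translation": [0,0,0],"spin": 0},{"jaw": 0.07,"translation": [0,0,0],"spin": 0},{"jaw": 0.07,"translation": [0,0,0],"spin": 0},{"jaw": 0.07,"translation": [0,0,0],"spin": 0},{"jaw": 0.07,"translation": [0,0,0],"spin": 0}])

```text
time: 21.13
tool_pos: [379.2, -217.8, 144.9]
tcp_rot: [180.0, 0.0, 90.0]
ft_force: [-0.0, 0.9, -0.5]
finger_gap: 70.3
grip_force: 0.0
```

Run:
```python
from fit import *
s=r.sense(); print(s["time"],s["tool_pos"].round(1),s["tcp_rot"].round(2))
p=r.snapshot("wrist"); cv2.imwrite("pics/w7.png",p["pixels"])
for n,g,z in [("strainer_top",(380,-217),0),("bitters",(469,-263),0)]: print(n,fit(p,n,g,z))
```

```text
21.1333 [ 379.2 -217.8  144.9] [1.7999e+02 1.0000e-02 8.9950e+01]
strainer_top (array([ 379.5, -217.7]), np.float64(0.97))
bitters (array([ 470.8, -264.1]), np.float64(0.715))
```

View pics/w7.png

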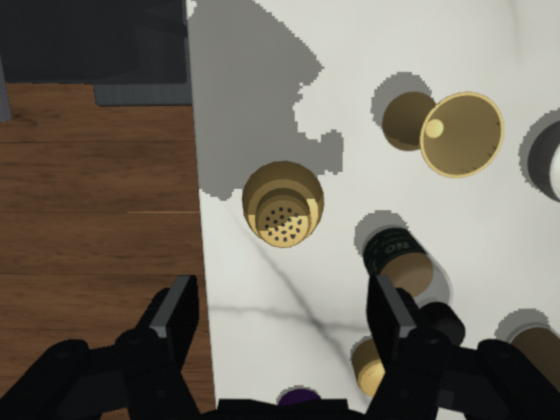

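The strainer is centred in the view at about (283,205). Its neck is centred between the fingers. I descend so the fingertips stay just above the ledge and grip the neck.

>>> carry_out(commands=[{"jaw": 0.06,"translation": [0,0,0.012],"spin": 0},{"jaw": 0.06,"translation": [0,0,0.022],"spin": 0},{"jaw": 0.06,"translation": [0,0,0.022],"spin": 0},{"jaw": 0.06,"translation": [0,0,0.022],"spin": 0},{"jaw": 0.06,"translation": [0,0,0.014],"spin": 0},{"jaw": 0.06,"translation": [0,0,0.006],"spin": 0},{"jaw": 0.06,"translation": [0,0,0],"spin": 0},{"jaw": 0.06,"translation": [0,0,0],"spin": 0}], squeeze=60)

```text
time: 21.95
tool_pos: [379.0, -217.8, 46.7]
tcp_rot: [-180.0, -0.0, 89.9]
ft_force: [0.2, -0.9, -0.6]
finger_gap: 60.0
grip_force: 0.0
```

>>> carry_out(commands=[{"jaw": 0.05,"translation": [0,0,0],"spin": 0},{"jaw": 0.04,"translation": [0,0,0],"spin": 0},{"jaw": 0.03,"translation": [0,0,0],"spin": 0},{"jaw": 0.03,"translation": [0,0,0],"spin": 0},{"jaw": 0.03,"translation": [0,0,0],"spin": 0},{"jaw": 0.03,"translation": [0,0,0],"spin": 0},{"jaw": 0.03,"translation": [0,0,0],"spin": 0},{"jaw": 0.03,"translation": [0,0,0],"spin": 0}])

```text
time: 22.62
tool_pos: [380.0, -218.6, 48.4]
tcp_rot: [179.9, 0.1, 89.9]
ft_force: [-2.0, 0.8, 6.6]
finger_gap: 34.1
grip_force: 59.5
```

>>> carry_out(commands=[{"jaw": 0.06,"translation": [0,0,0],"spin": 0},{"jaw": 0.06,"translation": [0,0,0],"spin": 0},{"jaw": 0.06,"translation": [0,0,0],"spin": 0},{"jaw": 0.06,"translation": [0,0,0.003],"spin": 0},{"jaw": 0.06,"translation": [0,0,0.003],"spin": 0},{"jaw": 0.06,"translation": [0,0,0],"spin": 0},{"jaw": 0.06,"translation": [0,0,0],"spin": 0},{"jaw": 0.06,"translation": [0,0,0],"spin": 0}], squeeze=40)

```text
time: 23.28
tool_pos: [379.0, -217.8, 40.6]
tcp_rot: [-180.0, -0.0, 89.9]
ft_force: [0.9, 0.1, -0.9]
finger_gap: 60.0
grip_force: 0.0
```

>>> carry_out(commands=[{"jaw": 0.05,"translation": [0,0,0],"spin": 0},{"jaw": 0.04,"translation": [0,0,0],"spin": 0},{"jaw": 0.03,"translation": [0,0,0],"spin": 0},{"jaw": 0.03,"translation": [0,0,0],"spin": 0},{"jaw": 0.03,"translation": [0,0,0],"spin": 0},{"jaw": 0.03,"translation": [0,0,0],"spin": 0},{"jaw": 0.03,"translation": [0,0,0],"spin": 0},{"jaw": 0.03,"translation": [0,0,0],"spin": 0}])

```text
time: 23.95
tool_pos: [382.8, -219.7, 44.3]
tcp_rot: [179.6, 0.2, 89.9]
ft_force: [3.3, 2.1, 16.3]
finger_gap: 35.2
grip_force: 60.8
```

Run:
```python
from fit import *
s=r.sense(); print(s["time"],s["tool_pos"].round(1),s["tcp_rot"].round(2))
p=r.snapshot("wrist"); cv2.imwrite("pics/w8.png",p["pixels"][130:,150:430])
for n,g,z in [("strainer_top",(380,-217),0)]: print(n,fit(p,n,g,z))
```

```text
23.95 [ 382.8 -219.7   44.3] [179.58   0.22  89.94]
strainer_top (array([ 383.6, -218. ]), np.float64(0.881))
```

View pics/w8.png

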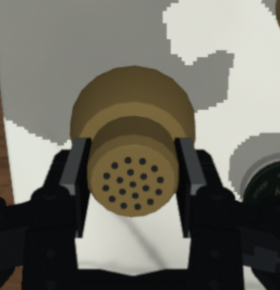

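>>> carry_out(commands=[{"jaw": 0.06,"translation": [0,0,0],"spin": 0},{"jaw": 0.06,"translation": [0,0,0],"spin": 0},{"jaw": 0.06,"translation": [0,0,0],"spin": 0},{"jaw": 0.06,"translation": [0,0,-0.004],"spin": 0},{"jaw": 0.06,"translation": [0,0,-0.003],"spin": 0},{"jaw": 0.06,"translation": [0,0,0],"spin": 0},{"jaw": 0.06,"translation": [0,0,0],"spin": 0},{"jaw": 0.06,"translation": [0,0,0],"spin": 0}], squeeze=40)

```text
time: 24.72
tool_pos: [379.1, -217.9, 47.8]
tcp_rot: [180.0, 0.0, 89.9]
ft_force: [-0.7, 1.0, -0.3]
finger_gap: 60.2
grip_force: 0.0
```

Run:
```python
from fit import *
s=r.sense(); print(s["time"],s["tool_pos"].round(1),s["tcp_rot"].round(2))
p=r.snapshot("wrist"); cv2.imwrite("pics/w9.png",p["pixels"])
for n,g,z in [("strainer_top",(380,-217),0)]: print(n,fit(p,n,g,z))
```

```text
24.7167 [ 379.1 -217.9   47.8] [180.     0.    89.94]
strainer_top (array([ 383.5, -218.2]), np.float64(0.946))
```

>>> carry_out(commands=[{"jaw": 0.06,"translation": [0,0.004,0],"spin": 0},{"jaw": 0.06,"translation": [0,0,0],"spin": 0},{"jaw": 0.05,"translation": [0,0,0],"spin": 0},{"jaw": 0.04,"translation": [0,0,0],"spin": 0},{"jaw": 0.03,"translation": [0,0,0],"spin": 0},{"jaw": 0.03,"translation": [0,0,0],"spin": 0},{"jaw": 0.03,"translation": [0,0,0],"spin": 0},{"jaw": 0.03,"translation": [0,0,0],"spin": 0}])

```text
time: 25.48
tool_pos: [383.4, -218.1, 48.1]
tcp_rot: [180.0, 0.0, 89.9]
ft_force: [0.9, 0.2, 2.1]
finger_gap: 34.8
grip_force: 40.3
```

>>> carry_out(commands=[{"jaw": 0.03,"translation": [0,0,-0.005],"spin": 0},{"jaw": 0.03,"translation": [0,0,-0.01],"spin": 0},{"jaw": 0.03,"translation": [0,0,-0.01],"spin": 0},{"jaw": 0.03,"translation": [0,0,-0.005],"spin": 0},{"jaw": 0.03,"translation": [0,0,0],"spin": 0},{"jaw": 0.03,"translation": [0,0,0],"spin": 0},{"jaw": 0.03,"translation": [0,0,0],"spin": 0},{"jaw": 0.03,"translation": [0,0,0],"spin": 0}])

```text
time: 26.15
tool_pos: [382.8, -217.6, 77.3]
tcp_rot: [-180.0, -0.0, 89.9]
ft_force: [-1.0, 0.0, -2.4]
finger_gap: 35.1
grip_force: 40.0
```

Run:
```python
from fit import *
s=r.sense(); print(s["time"],s["tool_pos"].round(1),s["tcp_rot"].round(2))
p=r.snapshot("wrist"); cv2.imwrite("pics/w10.png",p["pixels"])
for z in (26,30,34):print(fit(p,"strainer_top",(383,-217),z))
print(r.landmark_of(p,"strainer_top"))
print(proj(p,[[s["tool_pos"][0],-218,z] for z in (30,49,75,92,97)]))
```

```text
26.15 [ 382.8 -217.6   77.3] [-1.7996e+02 -3.0000e-02  8.9940e+01]
(array([ 383. , -218.4]), np.float64(0.915))
(array([ 383.1, -217.8]), np.float64(0.879))
(array([ 383.4, -216.3]), np.float64(0.836))
[{'xy': [281.0, 242.1], 'score': 0.59}]
[[281.91717327 244.7498125 ]
 [281.85035769 259.61321334]
 [281.73547919 285.1963708 ]
 [281.64008707 306.46721856]
 [281.6080478  313.61707317]]
```

View pics/w10.png

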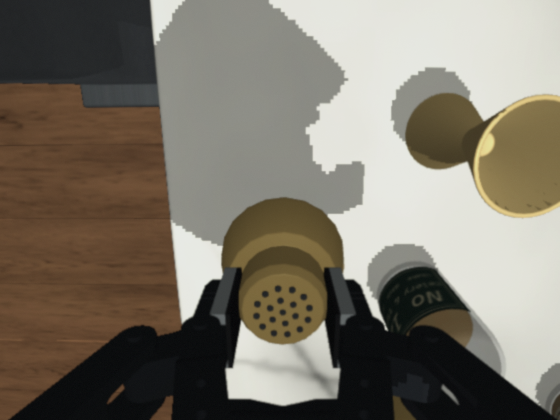

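The strainer is lifted upright, its top plate centred at about (283,310) between the fingers. I carry it to a stand-off and remeasure the tin.

>>> carry_out(commands=[{"jaw": 0.03,"translation": [0,0,-0.012],"spin": 0},{"jaw": 0.03,"translation": [0,0,-0.022],"spin": 0},{"jaw": 0.03,"translation": [0,0,-0.025],"spin": 0},{"jaw": 0.03,"translation": [0.01,0.002,-0.025],"spin": 0},{"jaw": 0.03,"translation": [0.022,0.004,-0.02],"spin": 0},{"jaw": 0.03,"translation": [0.03,0.005,-0.006],"spin": 0},{"jaw": 0.03,"translation": [0.03,0.005,0],"spin": 0},{"jaw": 0.03,"translation": [0.03,0.005,0],"spin": 0}])

```text
time: 27.07
tool_pos: [404.8, -95.0, 188.8]
tcp_rot: [179.9, 0.0, 89.9]
ft_force: [0.5, 0.2, -1.2]
finger_gap: 35.0
grip_force: 40.1
```

>>> carry_out(commands=[{"jaw": 0.03,"translation": [0.03,0.006,0],"spin": 0},{"jaw": 0.03,"translation": [0.03,0.006,0],"spin": 0},{"jaw": 0.03,"translation": [0.03,0.006,0],"spin": 0},{"jaw": 0.03,"translation": [0.03,0.005,0],"spin": 0},{"jaw": 0.03,"translation": [0.025,0.004,0],"spin": 0},{"jaw": 0.03,"translation": [0.011,0.001,0],"spin": 0},{"jaw": 0.03,"translation": [0,0,0],"spin": 0},{"jaw": 0.03,"translation": [0,0,0],"spin": 0}])

```text
time: 27.73
tool_pos: [432.2, 60.4, 187.6]
tcp_rot: [-180.0, 0.0, 90.1]
ft_force: [-0.0, -0.3, -1.9]
finger_gap: 34.5
grip_force: 40.1
```

>>> carry_out(commands=[{"jaw": 0.03,"translation": [0,0,0],"spin": 0},{"jaw": 0.03,"translation": [0,0,0],"spin": 0},{"jaw": 0.03,"translation": [0,0,0],"spin": 0},{"jaw": 0.03,"translation": [0,0,0],"spin": 0},{"jaw": 0.03,"translation": [0,0,0],"spin": 0},{"jaw": 0.03,"translation": [0,0,0],"spin": 0},{"jaw": 0.03,"translation": [0,0,0],"spin": 0},{"jaw": 0.03,"translation": [0,0,0],"spin": 0}])

```text
time: 28.4
tool_pos: [432.4, 60.0, 187.8]
tcp_rot: [-180.0, -0.0, 89.9]
ft_force: [0.4, 0.0, -1.5]
finger_gap: 34.9
grip_force: 40.1
```

Run:
```python
from fit import *
s=r.sense(); print(s["time"],s["tool_pos"].round(1),s["tcp_rot"].round(2))
p=r.snapshot("wrist"); cv2.imwrite("pics/w11.png",p["pixels"])
print(fit(p,"shaker_tin",(432,162),7))
print(fit(p,"strainer_top",s["tool_pos"][:2],s["tool_pos"][2]-48))
for P,q,z in [((432,162.5),50,7),((432,162.5),31,112)]:
    R=proj(p,np.c_[P[0]+q*np.cos(T),P[1]+q*np.sin(T),np.full(60,z)]); print(P,R.min(0),R.max(0))
```

```text
28.4 [432.4  60.  187.8] [-180.     -0.     89.94]
(array([432.4, 163.3]), np.float64(0.972))
(array([432.8,  60.1]), np.float64(0.89))
(432, 162.5) [220.20668856  -4.01782205] [342.46858986 125.46693256]
(432, 162.5) [224.28409209 -12.04614071] [337.43827434 108.64477288]
```

View pics/w11.png

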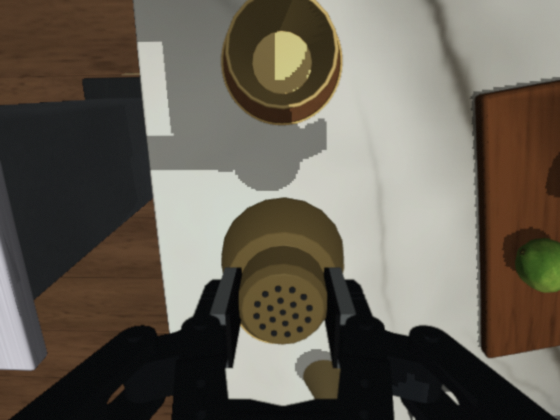

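The tin (rim centre about (282,55)) is centred on the coaster (about (282,62)). I bring the strainer over it and lower.

>>> carry_out(commands=[{"jaw": 0.03,"translation": [0.012,0,0],"spin": 0},{"jaw": 0.03,"translation": [0.024,0,0],"spin": 0},{"jaw": 0.03,"translation": [0.025,0,0],"spin": 0},{"jaw": 0.03,"translation": [0.024,0,0],"spin": 0},{"jaw": 0.03,"translation": [0.014,0,0],"spin": 0},{"jaw": 0.03,"translation": [0.004,0,0],"spin": 0},{"jaw": 0.03,"translation": [0,0,0.008],"spin": 0},{"jaw": 0.03,"translation": [0,0,0.008],"spin": 0}])

```text
time: 29.22
tool_pos: [432.8, 162.8, 171.5]
tcp_rot: [179.9, 0.0, 90.0]
ft_force: [0.3, -0.5, -1.0]
finger_gap: 34.9
grip_force: 40.1
```

>>> carry_out(commands=[{"jaw": 0.03,"translation": [0,0,0.004],"spin": 0},{"jaw": 0.03,"translation": [0,0,0],"spin": 0},{"jaw": 0.03,"translation": [0,0,0],"spin": 0},{"jaw": 0.03,"translation": [0,0,0],"spin": 0},{"jaw": 0.03,"translation": [0,0,0],"spin": 0},{"jaw": 0.03,"translation": [0,0,0],"spin": 0},{"jaw": 0.03,"translation": [0,0,0],"spin": 0},{"jaw": 0.03,"translation": [0,0,0],"spin": 0}])

```text
time: 29.88
tool_pos: [432.6, 163.1, 168.0]
tcp_rot: [180.0, -0.0, 89.9]
ft_force: [0.3, 0.8, -2.0]
finger_gap: 34.8
grip_force: 40.1
```

Position is right. I lower to about 147, where seated is about 146.

>>> carry_out(commands=[{"jaw": 0.03,"translation": [0,0,0.005],"spin": 0},{"jaw": 0.03,"translation": [0,0,0.005],"spin": 0},{"jaw": 0.03,"translation": [0,0,0.005],"spin": 0},{"jaw": 0.03,"translation": [0,0,0.003],"spin": 0},{"jaw": 0.03,"translation": [0,0,0.002],"spin": 0},{"jaw": 0.03,"translation": [0,0,0.001],"spin": 0},{"jaw": 0.03,"translation": [0,0,0],"spin": 0},{"jaw": 0.03,"translation": [0,0,0],"spin": 0}])

```text
time: 30.55
tool_pos: [432.6, 163.1, 146.9]
tcp_rot: [180.0, -0.0, 89.9]
ft_force: [-0.8, 0.1, -0.5]
finger_gap: 34.6
grip_force: 40.1
```

>>> carry_out(commands=[{"jaw": 0.03,"translation": [0,0,0.001],"spin": 0},{"jaw": 0.03,"translation": [0,0,0],"spin": 0},{"jaw": 0.03,"translation": [0,0,0.001],"spin": 0},{"jaw": 0.03,"translation": [0,0,0],"spin": 0},{"jaw": 0.03,"translation": [0,0,0],"spin": 0},{"jaw": 0.03,"translation": [0,0,0],"spin": 0},{"jaw": 0.03,"translation": [0,0,0],"spin": 0},{"jaw": 0.03,"translation": [0,0,0],"spin": 0}])

```text
time: 31.22
tool_pos: [433.2, 163.3, 146.1]
tcp_rot: [179.9, -0.0, 89.9]
ft_force: [-1.1, -0.4, 7.2]
finger_gap: 34.7
grip_force: 41.0
```

>>> carry_out(commands=[{"jaw": 0.04,"translation": [0,0,0],"spin": 0},{"jaw": 0.05,"translation": [0,0,0],"spin": 0},{"jaw": 0.06,"translation": [0,0,0],"spin": 0},{"jaw": 0.06,"translation": [0,0,0],"spin": 0},{"jaw": 0.06,"translation": [0,0,-0.008],"spin": 0},{"jaw": 0.06,"translation": [0,0,-0.02],"spin": 0},{"jaw": 0.06,"translation": [0,0,-0.025],"spin": 0},{"jaw": 0.06,"translation": [0,0,-0.012],"spin": 0}])

```text
time: 31.88
tool_pos: [433.5, 163.3, 213.1]
tcp_rot: [179.8, -0.0, 89.9]
ft_force: [1.0, -0.2, 0.9]
finger_gap: 60.2
grip_force: 0.0
```

>>> carry_out(commands=[{"jaw": 0.07,"translation": [-0.015,0.001,0],"spin": 0},{"jaw": 0.07,"translation": [-0.03,0.002,0],"spin": 0},{"jaw": 0.07,"translation": [-0.037,0.002,0],"spin": 0},{"jaw": 0.07,"translation": [-0.037,0.002,0],"spin": 0},{"jaw": 0.07,"translation": [-0.037,0.002,0],"spin": 0},{"jaw": 0.07,"translation": [-0.037,0.002,0],"spin": 0},{"jaw": 0.07,"translation": [-0.037,0.002,0],"spin": 0},{"jaw": 0.07,"translation": [-0.037,0.002,0],"spin": 0}])

```text
time: 32.55
tool_pos: [447.1, -105.8, 210.2]
tcp_rot: [179.9, 0.0, 89.9]
ft_force: [0.3, 0.6, -0.1]
finger_gap: 70.0
grip_force: 0.0
```

>>> carry_out(commands=[{"jaw": 0.07,"translation": [-0.037,0.003,0],"spin": 0},{"jaw": 0.07,"translation": [-0.037,0.003,0],"spin": 0},{"jaw": 0.07,"translation": [-0.037,0.003,0],"spin": 0},{"jaw": 0.07,"translation": [-0.037,0.003,0],"spin": 0},{"jaw": 0.07,"translation": [-0.037,0.003,0],"spin": 0},{"jaw": 0.07,"translation": [-0.037,0.003,0],"spin": 0},{"jaw": 0.07,"translation": [-0.03,0.002,0],"spin": 0},{"jaw": 0.07,"translation": [-0.02,0.001,0],"spin": 0}])

```text
time: 33.22
tool_pos: [467.5, -379.1, 209.6]
tcp_rot: [-180.0, 0.0, 89.8]
ft_force: [0.2, 0.1, 0.3]
finger_gap: 70.1
grip_force: 0.0
```

>>> carry_out(commands=[{"jaw": 0.07,"translation": [0,0,0.01],"spin": 0},{"jaw": 0.07,"translation": [0,0,0.02],"spin": 0},{"jaw": 0.07,"translation": [0,0,0.025],"spin": 0},{"jaw": 0.07,"translation": [0,0,0.015],"spin": 0},{"jaw": 0.07,"translation": [0,0,0],"spin": 0},{"jaw": 0.07,"translation": [0,0,0],"spin": 0},{"jaw": 0.07,"translation": [0,0,0],"spin": 0},{"jaw": 0.07,"translation": [0,0,0],"spin": 0}])

```text
time: 33.88
tool_pos: [468.9, -376.4, 141.8]
tcp_rot: [179.9, 0.1, 90.0]
ft_force: [1.2, 0.0, 0.6]
finger_gap: 70.1
grip_force: 0.0
```

Run:
```python
from fit import *
s=r.sense(); print(s["time"],s["tool_pos"].round(1),s["tcp_rot"].round(2))
p=r.snapshot("wrist"); cv2.imwrite("pics/w12.png",p["pixels"])
for d in r.regions_of(p,"shaker_cap"):
    m=d["pixels"]; ys,xs=np.nonzero(m); print(d["score"],d["xy"],m.sum(),p["pixels"][m].mean(0),xs.min(),xs.max(),ys.min(),ys.max())
print(fit(p,"shaker_cap",(467,-376)))
m=mask(p,"shaker_cap",467,-376,0); ys,xs=np.nonzero(m); print(m.sum(),xs.min(),xs.max(),ys.min(),ys.max())
```

```text
33.8833 [ 468.9 -376.4  141.8] [1.7988e+02 1.1000e-01 8.9960e+01]
0.84 [277.7, 202.1] 3248 [ 63.99815271 104.87653941 121.86330049] 249 311 171 236
0.56 [199.1, 265.8] 2364 [76.28764805 25.48477157 54.86252115] 163 225 241 303
(array([ 467.4, -375.6]), np.float64(0.874))
3723 246 312 167 238
```

>>> carry_out(commands=[{"jaw": 0.07,"translation": [0.0005,-0.001,0.012],"spin": 0},{"jaw": 0.07,"translation": [0,0,0.022],"spin": 0},{"jaw": 0.07,"translation": [0,0,0.025],"spin": 0},{"jaw": 0.07,"translation": [0,0,0.025],"spin": 0},{"jaw": 0.07,"translation": [0,0,0.022],"spin": 0},{"jaw": 0.07,"translation": [0,0,0.016],"spin": 0},{"jaw": 0.07,"translation": [0,0,0.006],"spin": 0},{"jaw": 0.07,"translation": [0,0,0],"spin": 0}])

```text
time: 34.7
tool_pos: [465.5, -374.1, 9.2]
tcp_rot: [-179.8, -0.2, 89.9]
ft_force: [-0.7, -0.2, 0.6]
finger_gap: 70.4
grip_force: 0.0
```

>>> carry_out(commands=[{"jaw": 0.07,"translation": [0,0,0],"spin": 0},{"jaw": 0.07,"translation": [0,0,0],"spin": 0},{"jaw": 0.07,"translation": [0,0,0],"spin": 0},{"jaw": 0.07,"translation": [0,0,0],"spin": 0},{"jaw": 0.07,"translation": [0,0,0],"spin": 0},{"jaw": 0.07,"translation": [0,0,0],"spin": 0},{"jaw": 0.07,"translation": [0,0,0],"spin": 0},{"jaw": 0.07,"translation": [0,0,0],"spin": 0}])

```text
time: 35.37
tool_pos: [467.0, -375.5, 11.9]
tcp_rot: [180.0, 0.0, 89.9]
ft_force: [-0.2, -0.1, 0.7]
finger_gap: 69.7
grip_force: 0.0
```

Run:
```python
from fit import *
s=r.sense(); print(s["time"],s["tool_pos"].round(1),s["tcp_rot"].round(2))
p=r.snapshot("wrist"); cv2.imwrite("pics/w13.png",p["pixels"])
for d in r.regions_of(p,"shaker_cap"):
    m=d["pixels"]; ys,xs=np.nonzero(m); print(d["score"],d["xy"],m.sum(),xs.min(),xs.max(),ys.min(),ys.max())
print(fit(p,"shaker_cap",(467,-376)))
```

```text
35.3667 [ 467.  -375.5   11.9] [1.7999e+02 1.0000e-02 8.9940e+01]
0.83 [127.0, 410.6] 501 100 193 362 419
0.68 [280.4, 295.9] 11188 227 340 233 356
(array([ 468. , -376.5]), np.float64(0.888))
```

>>> carry_out(commands=[{"jaw": 0.06,"translation": [-0.0005,0.0007,0],"spin": 0},{"jaw": 0.05,"translation": [0,0,0],"spin": 0},{"jaw": 0.04,"translation": [0,0,0],"spin": 0},{"jaw": 0.04,"translation": [0,0,0],"spin": 0},{"jaw": 0.04,"translation": [0,0,0],"spin": 0},{"jaw": 0.04,"translation": [0,0,0],"spin": 0},{"jaw": 0.04,"translation": [0,0,0],"spin": 0},{"jaw": 0.04,"translation": [0,0,0],"spin": 0}])

```text
time: 36.18
tool_pos: [467.9, -376.2, 12.2]
tcp_rot: [180.0, 0.0, 89.9]
ft_force: [-0.3, 0.8, 5.6]
finger_gap: 44.4
grip_force: 41.2
```

>>> carry_out(commands=[{"jaw": 0.04,"translation": [0,0,-0.01],"spin": 0},{"jaw": 0.04,"translation": [0,0,-0.02],"spin": 0},{"jaw": 0.04,"translation": [0,0,-0.025],"spin": 0},{"jaw": 0.04,"translation": [0,0,-0.025],"spin": 0},{"jaw": 0.04,"translation": [0,0,-0.025],"spin": 0},{"jaw": 0.04,"translation": [0,0,-0.025],"spin": 0},{"jaw": 0.04,"translation": [0,0,-0.025],"spin": 0},{"jaw": 0.04,"translation": [0,0,-0.02],"spin": 0}])

```text
time: 36.85
tool_pos: [467.7, -376.0, 189.2]
tcp_rot: [180.0, 0.0, 89.9]
ft_force: [1.3, -0.2, 0.4]
finger_gap: 44.3
grip_force: 41.0
```

>>> carry_out(commands=[{"jaw": 0.04,"translation": [0.01,-0.001,-0.01],"spin": 0},{"jaw": 0.04,"translation": [0.022,-0.001,0],"spin": 0},{"jaw": 0.04,"translation": [0.034,-0.002,0],"spin": 0},{"jaw": 0.04,"translation": [0.037,-0.003,0],"spin": 0},{"jaw": 0.04,"translation": [0.037,-0.003,0],"spin": 0},{"jaw": 0.04,"translation": [0.037,-0.003,0],"spin": 0},{"jaw": 0.04,"translation": [0.037,-0.003,0],"spin": 0},{"jaw": 0.04,"translation": [0.037,-0.003,0],"spin": 0}])

```text
time: 37.52
tool_pos: [447.5, -122.5, 195.8]
tcp_rot: [-179.9, -0.1, 89.9]
ft_force: [-0.2, 0.6, -0.2]
finger_gap: 44.3
grip_force: 41.0
```

>>> carry_out(commands=[{"jaw": 0.04,"translation": [0.037,-0.003,0],"spin": 0},{"jaw": 0.04,"translation": [0.037,-0.003,0],"spin": 0},{"jaw": 0.04,"translation": [0.037,-0.003,0],"spin": 0},{"jaw": 0.04,"translation": [0.033,-0.003,0],"spin": 0},{"jaw": 0.04,"translation": [0.025,-0.003,0],"spin": 0},{"jaw": 0.04,"translation": [0.015,-0.002,0],"spin": 0},{"jaw": 0.04,"translation": [0.005,0,0],"spin": 0},{"jaw": 0.04,"translation": [0,0,0],"spin": 0}])

```text
time: 38.18
tool_pos: [431.2, 65.3, 196.1]
tcp_rot: [-179.9, -0.0, 90.1]
ft_force: [0.6, 0.6, -1.3]
finger_gap: 44.2
grip_force: 41.0
```

>>> carry_out(commands=[{"jaw": 0.04,"translation": [0,0,0],"spin": 0},{"jaw": 0.04,"translation": [0,0,0],"spin": 0},{"jaw": 0.04,"translation": [0,0,0],"spin": 0},{"jaw": 0.04,"translation": [0,0,0],"spin": 0},{"jaw": 0.04,"translation": [0,0,0],"spin": 0},{"jaw": 0.04,"translation": [0,0,0],"spin": 0},{"jaw": 0.04,"translation": [0,0,0],"spin": 0},{"jaw": 0.04,"translation": [0,0,0],"spin": 0}])

```text
time: 38.85
tool_pos: [432.1, 63.9, 196.8]
tcp_rot: [-180.0, 0.0, 89.9]
ft_force: [-0.8, -0.4, -1.8]
finger_gap: 44.7
grip_force: 41.0
```

Run:
```python
from fit import *
s=r.sense(); print(s["time"],s["tool_pos"].round(1),s["tcp_rot"].round(2),s["finger_gap"])
p=r.snapshot("wrist"); cv2.imwrite("pics/w14.png",p["pixels"])
t=s["tool_pos"]
print(fit(p,"strainer_top",(432,163),98))
print(fit(p,"shaker_tin",(432,163),7))
print(fit(p,"shaker_cap",t[:2],t[2]-12))
m=p["pixels"]
```

```text
38.85 [432.1  63.9 196.8] [-179.99    0.     89.93] 44.746615759911926
(array([433.4, 164. ]), np.float64(0.97))
None
(array([432.1,  62.4]), np.float64(0.886))
```

View pics/w14.png

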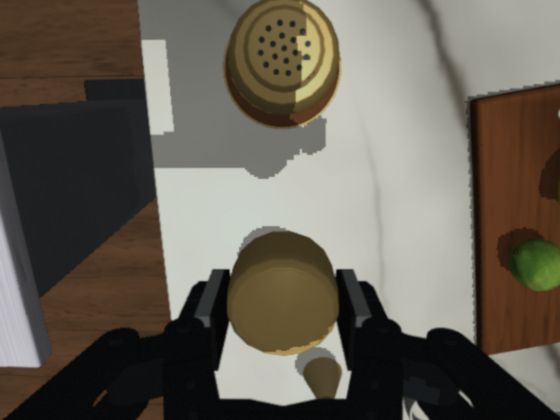

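The strainer is level in the tin at about (283,50), and the cap is held level at about (283,293). I move the cap over and lower it.

>>> carry_out(commands=[{"jaw": 0.04,"translation": [0.012,0.001,0],"spin": 0},{"jaw": 0.04,"translation": [0.024,0,0],"spin": 0},{"jaw": 0.04,"translation": [0.024,0,0],"spin": 0},{"jaw": 0.04,"translation": [0.022,0,0],"spin": 0},{"jaw": 0.04,"translation": [0.014,0,0],"spin": 0},{"jaw": 0.04,"translation": [0.004,0,0],"spin": 0},{"jaw": 0.04,"translation": [0,0,0.006],"spin": 0},{"jaw": 0.04,"translation": [0,0,0.006],"spin": 0}])

```text
time: 39.72
tool_pos: [433.4, 163.8, 184.6]
tcp_rot: [180.0, 0.0, 90.0]
ft_force: [-0.1, -0.1, -1.7]
finger_gap: 44.2
grip_force: 41.0
```

>>> carry_out(commands=[{"jaw": 0.04,"translation": [0,0,0],"spin": 0},{"jaw": 0.04,"translation": [0,0,0],"spin": 0},{"jaw": 0.04,"translation": [0,0,0],"spin": 0},{"jaw": 0.04,"translation": [0,0,0],"spin": 0},{"jaw": 0.04,"translation": [0,0,0],"spin": 0},{"jaw": 0.04,"translation": [0,0,0],"spin": 0},{"jaw": 0.04,"translation": [0,0,0],"spin": 0},{"jaw": 0.04,"translation": [0,0,0],"spin": 0}])

```text
time: 40.38
tool_pos: [433.3, 164.1, 184.9]
tcp_rot: [180.0, -0.0, 89.9]
ft_force: [0.6, -1.0, -0.2]
finger_gap: 44.5
grip_force: 41.0
```

Run:
```python
from fit import *
s=r.sense(); print(s["time"],s["tool_pos"].round(1),s["tcp_rot"].round(2),s["finger_gap"])
p=r.snapshot("wrist"); cv2.imwrite("pics/w15.png",p["pixels"])
for n in ("strainer_top","shaker_cap"):
  for d in r.regions_of(p,n):
    m=d["pixels"]; ys,xs=np.nonzero(m); print(n,d["score"],d["xy"],m.sum(),xs.min(),xs.max(),ys.min(),ys.max())
for P in [(433.2,163.5),(433.2,164.5)]:
    m=mask(p,"strainer_top",*P,98); ys,xs=np.nonzero(m); print(P,xs.min(),xs.max(),ys.min(),ys.max())
    m=mask(p,"shaker_cap",*P,172); ys,xs=np.nonzero(m); print(P,xs.min(),xs.max(),ys.min(),ys.max())
```

```text
40.3833 [433.3 164.1 184.9] [ 1.7999e+02 -1.0000e-02  8.9940e+01] 44.45530959464569
strainer_top 0.93 [277.3, 216.9] 4896 231 333 181 256
shaker_cap 0.68 [279.6, 292.1] 11240 227 339 231 355
shaker_cap 0.18 [277.6, 217.2] 4840 231 332 181 255
(433.2, 163.5) 230 333 179 298
(433.2, 163.5) 222 341 227 359
(433.2, 164.5) 230 334 178 296
(433.2, 164.5) 222 341 225 357
```

>>> carry_out(commands=[{"jaw": 0.04,"translation": [-0.0005,0,0.004],"spin": 0},{"jaw": 0.04,"translation": [0,0,0.006],"spin": 0},{"jaw": 0.04,"translation": [0,0,0.006],"spin": 0},{"jaw": 0.04,"translation": [0,0,0.005],"spin": 0},{"jaw": 0.04,"translation": [0,0,0.004],"spin": 0},{"jaw": 0.04,"translation": [0,0,0.003],"spin": 0},{"jaw": 0.04,"translation": [0,0,0],"spin": 0},{"jaw": 0.04,"translation": [0,0,0],"spin": 0}])

```text
time: 41.2
tool_pos: [433.1, 163.6, 156.6]
tcp_rot: [-180.0, 0.0, 89.9]
ft_force: [-0.3, -0.5, 0.7]
finger_gap: 44.2
grip_force: 41.0
```

>>> carry_out(commands=[{"jaw": 0.04,"translation": [0,0,0.001],"spin": 0},{"jaw": 0.04,"translation": [0,0,0],"spin": 0},{"jaw": 0.04,"translation": [0,0,0.001],"spin": 0},{"jaw": 0.04,"translation": [0,0,0],"spin": 0},{"jaw": 0.04,"translation": [0,0,0],"spin": 0},{"jaw": 0.04,"translation": [0,0,0],"spin": 0},{"jaw": 0.04,"translation": [0,0,0],"spin": 0},{"jaw": 0.04,"translation": [0,0,0],"spin": 0}])

```text
time: 41.87
tool_pos: [433.5, 163.6, 155.3]
tcp_rot: [180.0, -0.0, 89.9]
ft_force: [-1.2, -0.6, 5.5]
finger_gap: 44.3
grip_force: 41.6
```

Contact comes at the expected seated height. I release, retreat and go to the jigger.

>>> carry_out(commands=[{"jaw": 0.05,"translation": [0,0,0],"spin": 0},{"jaw": 0.06,"translation": [0,0,0],"spin": 0},{"jaw": 0.07,"translation": [0,0,0],"spin": 0},{"jaw": 0.07,"translation": [0,0,0],"spin": 0},{"jaw": 0.07,"translation": [0,0,-0.01],"spin": 0},{"jaw": 0.07,"translation": [0,0,-0.022],"spin": 0},{"jaw": 0.07,"translation": [0,0,-0.022],"spin": 0},{"jaw": 0.07,"translation": [0,0,-0.01],"spin": 0}])

```text
time: 42.53
tool_pos: [434.4, 163.9, 222.4]
tcp_rot: [179.8, -0.1, 89.9]
ft_force: [0.1, 0.6, 0.2]
finger_gap: 70.1
grip_force: 0.0
```

>>> carry_out(commands=[{"jaw": 0.07,"translation": [-0.015,0.001,0],"spin": 0},{"jaw": 0.07,"translation": [-0.03,0.004,0],"spin": 0},{"jaw": 0.07,"translation": [-0.036,0.005,0],"spin": 0},{"jaw": 0.07,"translation": [-0.036,0.005,0],"spin": 0},{"jaw": 0.07,"translation": [-0.036,0.005,0],"spin": 0},{"jaw": 0.07,"translation": [-0.036,0.005,0],"spin": 0},{"jaw": 0.07,"translation": [-0.036,0.005,0],"spin": 0},{"jaw": 0.07,"translation": [-0.036,0.005,0],"spin": 0}])

```text
time: 43.2
tool_pos: [467.9, -99.3, 219.1]
tcp_rot: [180.0, 0.0, 89.9]
ft_force: [0.6, 0.1, -0.5]
finger_gap: 70.1
grip_force: 0.0
```

>>> carry_out(commands=[{"jaw": 0.07,"translation": [-0.03,0.004,0.005],"spin": 0},{"jaw": 0.07,"translation": [-0.02,0.003,0.015],"spin": 0},{"jaw": 0.07,"translation": [-0.01,0.002,0.02],"spin": 0},{"jaw": 0.07,"translation": [-0.003,0,0.01],"spin": 0},{"jaw": 0.07,"translation": [0,0,0],"spin": 0},{"jaw": 0.07,"translation": [0,0,0],"spin": 0},{"jaw": 0.07,"translation": [0,0,0],"spin": 0},{"jaw": 0.07,"translation": [0,0,0],"spin": 0}])

```text
time: 43.87
tool_pos: [477.7, -159.8, 170.2]
tcp_rot: [179.9, 0.0, 90.0]
ft_force: [0.1, 0.4, -0.4]
finger_gap: 69.7
grip_force: 0.0
```

>>> carry_out(commands=[{"jaw": 0.07,"translation": [0,0,0],"spin": 0},{"jaw": 0.07,"translation": [0,0,0],"spin": 0},{"jaw": 0.07,"translation": [0,0,0],"spin": 0},{"jaw": 0.07,"translation": [0,0,0],"spin": 0},{"jaw": 0.07,"translation": [0,0,0],"spin": 0},{"jaw": 0.07,"translation": [0,0,0],"spin": 0},{"jaw": 0.07,"translation": [0,0,0],"spin": 0},{"jaw": 0.07,"translation": [0,0,0],"spin": 0}])

```text
time: 44.53
tool_pos: [476.8, -160.5, 168.7]
tcp_rot: [-180.0, -0.0, 89.9]
ft_force: [-0.0, 0.1, 0.6]
finger_gap: 70.0
grip_force: 0.0
```

```bash
cat >> fit.py <<'E'
PR["jigger"]=[(23.5,0),(7,43),(7,43.1),(23.5,86)]
def rep(p,n,xy,z0=0):
    for d in r.regions_of(p,n)[:2]:
        m=d["pixels"]; ys,xs=np.nonzero(m); print(n,d["score"],"obs",xs.min(),xs.max(),ys.min(),ys.max())
    m=mask(p,n,*xy,z0); ys,xs=np.nonzero(m); print("  pred",xy,xs.min(),xs.max(),ys.min(),ys.max())
E
python3 - <<'E'
from fit import *
s=r.sense(); print(s["time"],s["tool_pos"].round(1),s["tcp_rot"].round(2),s["finger_gap"])
p=r.snapshot("wrist"); cv2.imwrite("pics/w16.png",p["pixels"])
print(fit(p,"jigger",(477.2,-160.7))); rep(p,"jigger",(477.2,-160.7))
print(fit(p,"tumbler",(428,-24.4)))
E
```

```text
44.5333 [ 476.8 -160.5  168.7] [-1.7999e+02 -1.0000e-02  8.9940e+01] 69.98129220864499
(array([ 477.4, -159.6]), np.float64(0.926))
jigger 0.91 obs 247 319 162 253
  pred (477.2, -160.7) 246 319 162 256
(array([429., -26.]), np.float64(0.977))
```

>>> carry_out(commands=[{"jaw": 0.07,"translation": [0.0005,0.0005,0.012],"spin": 0},{"jaw": 0.07,"translation": [0,0,0.022],"spin": 0},{"jaw": 0.07,"translation": [0,0,0.025],"spin": 0},{"jaw": 0.07,"translation": [0,0,0.025],"spin": 0},{"jaw": 0.07,"translation": [0,0,0.018],"spin": 0},{"jaw": 0.07,"translation": [0,0,0.009],"spin": 0},{"jaw": 0.07,"translation": [0,0,0],"spin": 0},{"jaw": 0.07,"translation": [0,0,0],"spin": 0}])

```text
time: 45.4
tool_pos: [477.2, -159.8, 57.6]
tcp_rot: [-180.0, -0.0, 89.9]
ft_force: [0.6, 0.4, -0.1]
finger_gap: 70.2
grip_force: 0.0
```

>>> carry_out(commands=[{"jaw": 0.07,"translation": [0,0,0],"spin": 0},{"jaw": 0.06,"translation": [0,0,0],"spin": 0},{"jaw": 0.05,"translation": [0,0,0],"spin": 0},{"jaw": 0.04,"translation": [0,0,0],"spin": 0},{"jaw": 0.04,"translation": [0,0,0],"spin": 0},{"jaw": 0.04,"translation": [0,0,0],"spin": 0},{"jaw": 0.04,"translation": [0,0,0],"spin": 0},{"jaw": 0.04,"translation": [0,0,0],"spin": 0}])

```text
time: 46.07
tool_pos: [478.3, -160.4, 59.3]
tcp_rot: [179.9, 0.1, 89.9]
ft_force: [-2.0, -0.0, 5.3]
finger_gap: 45.0
grip_force: 40.4
```

>>> carry_out(commands=[{"jaw": 0.04,"translation": [0,0,-0.01],"spin": 0},{"jaw": 0.04,"translation": [0,0,-0.02],"spin": 0},{"jaw": 0.04,"translation": [0,0,-0.025],"spin": 0},{"jaw": 0.04,"translation": [0,0,-0.025],"spin": 0},{"jaw": 0.04,"translation": [0,0,-0.015],"spin": 0},{"jaw": 0.04,"translation": [0.01,-0.002,-0.005],"spin": 0},{"jaw": 0.04,"translation": [0.022,-0.004,0],"spin": 0},{"jaw": 0.04,"translation": [0.03,-0.006,0],"spin": 0}])

```text
time: 46.73
tool_pos: [465.5, -98.1, 158.4]
tcp_rot: [179.9, 0.0, 89.8]
ft_force: [0.6, 1.4, -1.5]
finger_gap: 45.4
grip_force: 41.2
```

>>> carry_out(commands=[{"jaw": 0.04,"translation": [0.03,-0.006,0],"spin": 0},{"jaw": 0.04,"translation": [0.03,-0.006,0],"spin": 0},{"jaw": 0.04,"translation": [0.025,-0.006,0],"spin": 0},{"jaw": 0.04,"translation": [0.015,-0.004,0],"spin": 0},{"jaw": 0.04,"translation": [0.005,-0.001,0],"spin": 0},{"jaw": 0.04,"translation": [0,0,0],"spin": 0},{"jaw": 0.04,"translation": [0,0,0],"spin": 0},{"jaw": 0.04,"translation": [0,0,0],"spin": 0}])

```text
time: 47.4
tool_pos: [442.6, 6.4, 157.7]
tcp_rot: [-180.0, 0.0, 89.9]
ft_force: [-0.8, -0.9, -0.7]
finger_gap: 44.9
grip_force: 41.2
```

>>> carry_out(commands=[{"jaw": 0.04,"translation": [0,0,0],"spin": 0},{"jaw": 0.04,"translation": [0,0,0],"spin": 0},{"jaw": 0.04,"translation": [0,0,0],"spin": 0},{"jaw": 0.04,"translation": [0,0,0],"spin": 0},{"jaw": 0.04,"translation": [0,0,0],"spin": 0},{"jaw": 0.04,"translation": [0,0,0],"spin": 0},{"jaw": 0.04,"translation": [0,0,0],"spin": 0},{"jaw": 0.04,"translation": [0,0,0],"spin": 0}])

```text
time: 48.07
tool_pos: [442.6, 7.1, 157.8]
tcp_rot: [180.0, 0.0, 89.9]
ft_force: [1.3, -0.5, -0.7]
finger_gap: 45.0
grip_force: 41.2
```

Run:
```python
from fit import *
s=r.sense(); print(s["time"],s["tool_pos"].round(1),s["tcp_rot"].round(2),s["finger_gap"])
p=r.snapshot("wrist"); cv2.imwrite("pics/w17.png",p["pixels"])
t=s["tool_pos"]
print(fit(p,"tumbler",(429,-25))); rep(p,"tumbler",(429,-25))
for z in (58,): print(fit(p,"jigger",t[:2],t[2]-z)); rep(p,"jigger",tuple(t[:2]),t[2]-z)
q=r.snapshot("top"); print(fit(q,"tumbler",(429,-25)))
```

```text
48.0667 [442.6   7.1 157.8] [180.     0.    89.95] 45.042842297467935
(array([427.4, -20.3]), np.float64(0.239))
tumbler 0.81 obs 211 309 198 285
  pred (429, -25) 213 312 199 309
None
jigger 0.82 obs 221 344 199 371
  pred (np.float64(442.56729580881733), np.float64(7.0722168792556985)) 217 346 198 377
(array([427.8, -28.6]), np.float64(0.843))
```

>>> carry_out(commands=[{"jaw": 0.04,"translation": [0.012,-0.002,0],"spin": 0},{"jaw": 0.04,"translation": [0.02,-0.004,0],"spin": 0},{"jaw": 0.04,"translation": [0.018,-0.004,0],"spin": 0},{"jaw": 0.04,"translation": [0.01,-0.002,0],"spin": 0},{"jaw": 0.04,"translation": [0.002,0,0.01],"spin": 0},{"jaw": 0.04,"translation": [0,0,0.018],"spin": 0},{"jaw": 0.04,"translation": [0,0,0.02],"spin": 0},{"jaw": 0.04,"translation": [0,0,0.02],"spin": 0}])

```text
time: 49.08
tool_pos: [430.9, 68.6, 88.7]
tcp_rot: [179.9, 0.0, 90.0]
ft_force: [0.8, -0.2, -2.2]
finger_gap: 45.2
grip_force: 41.2
```

>>> carry_out(commands=[{"jaw": 0.04,"translation": [0,0,0.015],"spin": 0},{"jaw": 0.04,"translation": [0,0,0.007],"spin": 0},{"jaw": 0.04,"translation": [0,0,0],"spin": 0},{"jaw": 0.04,"translation": [0,0,0],"spin": 0},{"jaw": 0.04,"translation": [0,0,0],"spin": 0},{"jaw": 0.04,"translation": [0,0,0],"spin": 0},{"jaw": 0.04,"translation": [0,0,0],"spin": 0},{"jaw": 0.04,"translation": [0,0,0],"spin": 0}])

```text
time: 49.75
tool_pos: [431.2, 69.1, 68.6]
tcp_rot: [179.9, -0.0, 89.9]
ft_force: [-0.0, 0.5, -0.5]
finger_gap: 45.4
grip_force: 41.2
```

>>> carry_out(commands=[{"jaw": 0.04,"translation": [0,0,0.004],"spin": 0},{"jaw": 0.04,"translation": [0,0,0.003],"spin": 0},{"jaw": 0.04,"translation": [0,0,0.002],"spin": 0},{"jaw": 0.04,"translation": [0,0,0.001],"spin": 0},{"jaw": 0.04,"translation": [0,0,0],"spin": 0},{"jaw": 0.04,"translation": [0,0,0],"spin": 0},{"jaw": 0.04,"translation": [0,0,0],"spin": 0},{"jaw": 0.04,"translation": [0,0,0],"spin": 0}])

```text
time: 50.42
tool_pos: [430.8, 69.2, 59.2]
tcp_rot: [-180.0, -0.0, 90.0]
ft_force: [-8.6, 0.1, 18.2]
finger_gap: 45.1
grip_force: 43.5
```

>>> carry_out(commands=[{"jaw": 0.04,"translation": [0,0,-0.001],"spin": 0},{"jaw": 0.045,"translation": [0,0,0],"spin": 0},{"jaw": 0.05,"translation": [0,0,0],"spin": 0},{"jaw": 0.06,"translation": [0,0,0],"spin": 0},{"jaw": 0.065,"translation": [0,0,0],"spin": 0},{"jaw": 0.065,"translation": [0,0,0],"spin": 0},{"jaw": 0.065,"translation": [0,0,-0.01],"spin": 0},{"jaw": 0.065,"translation": [0,0,-0.02],"spin": 0}])

```text
time: 51.08
tool_pos: [428.3, 69.0, 87.0]
tcp_rot: [-179.7, 0.0, 89.9]
ft_force: [-0.0, 0.4, 0.0]
finger_gap: 65.4
grip_force: 0.0
```

>>> carry_out(commands=[{"jaw": 0.065,"translation": [0,0,-0.025],"spin": 0},{"jaw": 0.065,"translation": [0,0,-0.025],"spin": 0},{"jaw": 0.065,"translation": [0,0,-0.025],"spin": 0},{"jaw": 0.06,"translation": [0,0,-0.02],"spin": 0},{"jaw": 0.06,"translation": [-0.01,0.001,-0.015],"spin": 0},{"jaw": 0.06,"translation": [-0.025,0.003,0],"spin": 0},{"jaw": 0.06,"translation": [-0.035,0.004,0],"spin": 0},{"jaw": 0.06,"translation": [-0.037,0.004,0],"spin": 0}])

```text
time: 51.75
tool_pos: [442.9, -38.5, 200.3]
tcp_rot: [179.9, 0.0, 90.1]
ft_force: [1.1, -1.5, 0.6]
finger_gap: 60.2
grip_force: 0.0
```

>>> carry_out(commands=[{"jaw": 0.06,"translation": [-0.037,0.004,0],"spin": 0},{"jaw": 0.06,"translation": [-0.037,0.005,0],"spin": 0},{"jaw": 0.06,"translation": [-0.037,0.005,0],"spin": 0},{"jaw": 0.06,"translation": [-0.037,0.005,0],"spin": 0},{"jaw": 0.06,"translation": [-0.035,0.004,0],"spin": 0},{"jaw": 0.06,"translation": [-0.025,0.003,0],"spin": 0},{"jaw": 0.06,"translation": [-0.013,0.001,0],"spin": 0},{"jaw": 0.06,"translation": [-0.005,0,0],"spin": 0}])

```text
time: 52.42
tool_pos: [469.1, -265.8, 199.1]
tcp_rot: [-180.0, 0.0, 89.8]
ft_force: [-0.4, 0.1, -0.4]
finger_gap: 59.9
grip_force: 0.0
```

>>> carry_out(commands=[{"jaw": 0.06,"translation": [0,0,0],"spin": 0},{"jaw": 0.06,"translation": [0,0,0],"spin": 0},{"jaw": 0.06,"translation": [0,0,0],"spin": 0},{"jaw": 0.06,"translation": [0,0,0],"spin": 0},{"jaw": 0.06,"translation": [0,0,0],"spin": 0},{"jaw": 0.06,"translation": [0,0,0],"spin": 0},{"jaw": 0.06,"translation": [0,0,0],"spin": 0},{"jaw": 0.06,"translation": [0,0,0],"spin": 0}])

```text
time: 53.08
tool_pos: [469.3, -263.7, 198.8]
tcp_rot: [180.0, -0.0, 90.0]
ft_force: [0.9, 0.1, -0.3]
finger_gap: 59.5
grip_force: 0.0
```

Run:
```python
from fit import *
s=r.sense(); print(s["time"],s["tool_pos"].round(1),s["tcp_rot"].round(2),s["finger_gap"])
p=r.snapshot("wrist"); cv2.imwrite("pics/w18.png",p["pixels"])
print(fit(p,"bitters",(470,-263.5))); rep(p,"bitters",(470,-263.5))
q=r.snapshot("top"); print([fit(q,n,g,z) for n,g,z in [("tumbler",(429,-25),0),("jigger",(431,69),0),("coaster",(432,162),0)]])
# black cap blob
g=p["pixels"].max(2)<45; n,l,st,c=cv2.connectedComponentsWithStats(g.astype(np.uint8))
e=proj(p,[[470,-263.5,121]])[0]; print("cap top pred",e)
for i in range(1,n):
    if st[i,4]>200 and np.hypot(*(c[i]-e))<80: print(st[i],c[i],at(p,c[i],121))
```

```text
53.0833 [ 469.3 -263.7  198.8] [180.    -0.    89.96] 59.48767108532064
(array([ 468. , -264.8]), np.float64(0.972))
bitters 0.62 obs 250 311 157 239
  pred (470, -263.5) 252 313 155 239
[(array([428.9, -27.9]), np.float64(0.945)), (array([432. ,  69.9]), np.float64(0.878)), (array([433.5, 160.7]), np.float64(0.472))]
cap top pred [282.99872491 224.70202838]
[255 158  46  24 420] [275.88333333 166.42619048] [ 465.7 -226.1]
[ 263  199   36   40 1163] [280.30696475 218.8383491 ] [ 468.3 -259.6]
```

>>> carry_out(commands=[{"jaw": 0.055,"translation": [-0.0005,-0.001,0.012],"spin": 0},{"jaw": 0.055,"translation": [0,0,0.022],"spin": 0},{"jaw": 0.055,"translation": [0,0,0.025],"spin": 0},{"jaw": 0.055,"translation": [0,0,0.025],"spin": 0},{"jaw": 0.055,"translation": [0,0,0.018],"spin": 0},{"jaw": 0.055,"translation": [0,0,0.009],"spin": 0},{"jaw": 0.055,"translation": [0,0,0],"spin": 0},{"jaw": 0.055,"translation": [0,0,0],"spin": 0}])

```text
time: 54.1
tool_pos: [468.0, -264.4, 87.6]
tcp_rot: [-180.0, -0.0, 89.9]
ft_force: [-0.4, 0.3, -0.3]
finger_gap: 54.9
grip_force: 0.0
```

>>> carry_out(commands=[{"jaw": 0.055,"translation": [0,0,0],"spin": 0},{"jaw": 0.04,"translation": [0,0,0],"spin": 0},{"jaw": 0.03,"translation": [0,0,0],"spin": 0},{"jaw": 0.02,"translation": [0,0,0],"spin": 0},{"jaw": 0.012,"translation": [0,0,0],"spin": 0},{"jaw": 0.012,"translation": [0,0,0],"spin": 0},{"jaw": 0.012,"translation": [0,0,0],"spin": 0},{"jaw": 0.012,"translation": [0,0,0],"spin": 0}])

```text
time: 54.77
tool_pos: [468.7, -264.9, 88.9]
tcp_rot: [179.9, 0.1, 89.9]
ft_force: [-2.5, -0.1, 5.8]
finger_gap: 17.6
grip_force: 39.0
```

>>> carry_out(commands=[{"jaw": 0.012,"translation": [0,0,0],"spin": 0},{"jaw": 0.012,"translation": [0,0,0],"spin": 0},{"jaw": 0.012,"translation": [0,0,-0.005],"spin": 0},{"jaw": 0.012,"translation": [0,0,-0.015],"spin": 0},{"jaw": 0.012,"translation": [0,0,-0.02],"spin": 0},{"jaw": 0.012,"translation": [0,0,-0.02],"spin": 0},{"jaw": 0.012,"translation": [0,0,-0.02],"spin": 0},{"jaw": 0.012,"translation": [0,0,-0.015],"spin": 0}])

```text
time: 55.43
tool_pos: [468.5, -264.5, 184.5]
tcp_rot: [180.0, 0.0, 89.9]
ft_force: [-0.3, -0.9, -2.6]
finger_gap: 17.7
grip_force: 39.2
```

>>> carry_out(commands=[{"jaw": 0.012,"translation": [0.012,0.002,0],"spin": 0},{"jaw": 0.012,"translation": [0.025,0.004,0],"spin": 0},{"jaw": 0.012,"translation": [0.032,0.005,0],"spin": 0},{"jaw": 0.012,"translation": [0.032,0.005,0],"spin": 0},{"jaw": 0.012,"translation": [0.032,0.005,0],"spin": 0},{"jaw": 0.012,"translation": [0.023,0.003,0],"spin": 0},{"jaw": 0.012,"translation": [0.011,0.002,0],"spin": 0},{"jaw": 0.012,"translation": [0.003,0,0],"spin": 0}])

```text
time: 56.1
tool_pos: [494.1, -91.9, 181.7]
tcp_rot: [-179.9, -0.1, 90.1]
ft_force: [-0.9, 0.2, -1.4]
finger_gap: 17.4
grip_force: 39.2
```

>>> carry_out(commands=[{"jaw": 0.012,"translation": [0,0,0],"spin": 0},{"jaw": 0.012,"translation": [0,0,0],"spin": 0},{"jaw": 0.012,"translation": [0,0,0],"spin": 0},{"jaw": 0.012,"translation": [0,0,0],"spin": 0},{"jaw": 0.012,"translation": [0,0,0],"spin": 0},{"jaw": 0.012,"translation": [0,0,0],"spin": 0},{"jaw": 0.012,"translation": [0,0,0],"spin": 0},{"jaw": 0.012,"translation": [0,0,0],"spin": 0}])

```text
time: 56.77
tool_pos: [494.4, -94.8, 182.8]
tcp_rot: [180.0, 0.0, 89.9]
ft_force: [-0.6, 0.0, -3.0]
finger_gap: 17.6
grip_force: 39.2
```

Run:
```python
from fit import *
s=r.sense(); print(s["time"],s["tool_pos"].round(1),s["tcp_rot"].round(2),s["finger_gap"])
p=r.snapshot("wrist"); cv2.imwrite("pics/w19.png",p["pixels"])
t=s["tool_pos"]
for n,g,z in [("tumbler",(428.5,-25),0),("jigger",(431,69),0),("shaker_tin",(433,163),7),("bitters",t[:2],t[2]-88.5)]:
    print(n,fit(p,n,g,z)); rep(p,n,tuple(g),z)
```

```text
56.7667 [494.4 -94.8 182.8] [180.     0.    89.91] 17.582613001992343
tumbler (array([428.3, -24.7]), np.float64(0.973))
tumbler 0.89 obs 131 236 56 159
  pred (428.5, -25) 131 235 55 160
jigger (array([429.3,  72.4]), np.float64(0.962))
jigger 0.7 obs 179 218 0 10
  pred (431, 69) 177 226 0 14
shaker_tin NoneTraceback (most recent call last):
  File "<stdin>", line 6, in <module>
  File "fit.py", line 27, in rep
    m=mask(p,n,*xy,z0); ys,xs=np.nonzero(m); print("  pred",xy,xs.min(),xs.max(),ys.min(),ys.max())
                                                               ~~~~~~^^
    return umr_minimum(a, axis, None, out, keepdims, initial, where)
ValueError: zero-size array to reduction operation minimum which has no identity
```

View pics/w19.png

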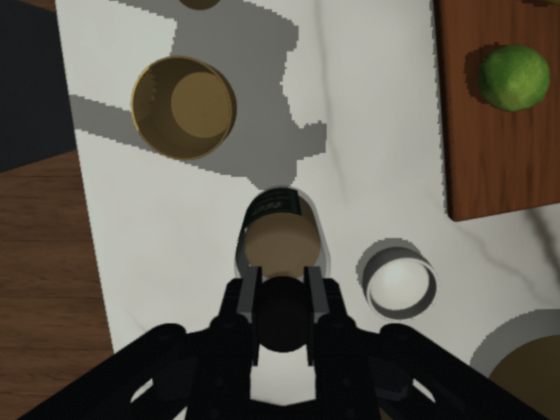

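The tumbler is at (184,107), and the bottle hangs upright at about (283,250). I move it behind the tumbler and lower.

>>> carry_out(commands=[{"jaw": 0.012,"translation": [0.012,0.0005,0],"spin": 0},{"jaw": 0.012,"translation": [0.022,0,0],"spin": 0},{"jaw": 0.012,"translation": [0.022,0,0],"spin": 0},{"jaw": 0.012,"translation": [0.011,0,0],"spin": 0},{"jaw": 0.012,"translation": [0.003,0,0.008],"spin": 0},{"jaw": 0.012,"translation": [0,0,0.016],"spin": 0},{"jaw": 0.012,"translation": [0,0,0.018],"spin": 0},{"jaw": 0.012,"translation": [0,0,0.018],"spin": 0}])

```text
time: 57.78
tool_pos: [495.1, -24.7, 121.9]
tcp_rot: [180.0, 0.0, 90.0]
ft_force: [0.6, -0.1, -2.4]
finger_gap: 17.7
grip_force: 39.2
```

>>> carry_out(commands=[{"jaw": 0.012,"translation": [0,0,0.016],"spin": 0},{"jaw": 0.012,"translation": [0,0,0.01],"spin": 0},{"jaw": 0.012,"translation": [0,0,0.004],"spin": 0},{"jaw": 0.012,"translation": [0,0,0],"spin": 0},{"jaw": 0.012,"translation": [0,0,0],"spin": 0},{"jaw": 0.012,"translation": [0,0,0],"spin": 0},{"jaw": 0.012,"translation": [0,0,0],"spin": 0},{"jaw": 0.012,"translation": [0,0,0],"spin": 0}])

```text
time: 58.45
tool_pos: [495.7, -24.6, 93.8]
tcp_rot: [179.9, 0.0, 89.9]
ft_force: [-0.1, 0.9, -2.3]
finger_gap: 17.3
grip_force: 39.2
```

>>> carry_out(commands=[{"jaw": 0.012,"translation": [0,0,0.002],"spin": 0},{"jaw": 0.012,"translation": [0,0,0.0015],"spin": 0},{"jaw": 0.012,"translation": [0,0,0.001],"spin": 0},{"jaw": 0.012,"translation": [0,0,0],"spin": 0},{"jaw": 0.012,"translation": [0,0,0],"spin": 0},{"jaw": 0.012,"translation": [0,0,0],"spin": 0},{"jaw": 0.012,"translation": [0,0,0],"spin": 0},{"jaw": 0.012,"translation": [0,0,0],"spin": 0}])

```text
time: 59.12
tool_pos: [495.4, -24.5, 88.9]
tcp_rot: [180.0, 0.0, 89.9]
ft_force: [-2.2, 0.9, 5.3]
finger_gap: 17.3
grip_force: 39.9
```

Touching the worktop. I release and retreat straight up, then check.

>>> carry_out(commands=[{"jaw": 0.02,"translation": [0,0,0],"spin": 0},{"jaw": 0.028,"translation": [0,0,0],"spin": 0},{"jaw": 0.04,"translation": [0,0,0],"spin": 0},{"jaw": 0.05,"translation": [0,0,0],"spin": 0},{"jaw": 0.055,"translation": [0,0,0],"spin": 0},{"jaw": 0.055,"translation": [0,0,-0.008],"spin": 0},{"jaw": 0.055,"translation": [0,0,-0.02],"spin": 0},{"jaw": 0.055,"translation": [0,0,-0.025],"spin": 0}])

```text
time: 59.78
tool_pos: [493.4, -24.3, 140.4]
tcp_rot: [-179.8, -0.0, 89.9]
ft_force: [-0.0, -1.2, -0.1]
finger_gap: 54.8
grip_force: 0.0
```

>>> carry_out(commands=[{"jaw": 0.055,"translation": [0,0,-0.025],"spin": 0},{"jaw": 0.055,"translation": [0,0,-0.025],"spin": 0},{"jaw": 0.055,"translation": [0,0,-0.025],"spin": 0},{"jaw": 0.055,"translation": [-0.01,-0.01,-0.02],"spin": 0},{"jaw": 0.055,"translation": [-0.02,-0.02,-0.01],"spin": 0},{"jaw": 0.055,"translation": [-0.02,-0.02,0],"spin": 0},{"jaw": 0.055,"translation": [-0.02,-0.015,0],"spin": 0},{"jaw": 0.055,"translation": [-0.01,-0.005,0],"spin": 0}])

```text
time: 60.45
tool_pos: [423.5, -106.0, 247.5]
tcp_rot: [179.9, 0.1, 89.9]
ft_force: [-0.3, 0.6, -0.3]
finger_gap: 54.8
grip_force: 0.0
```

>>> carry_out(commands=[{"jaw": 0.055,"translation": [0,0,0],"spin": 0},{"jaw": 0.055,"translation": [0,0,0],"spin": 0},{"jaw": 0.055,"translation": [0,0,0],"spin": 0},{"jaw": 0.055,"translation": [0,0,0],"spin": 0},{"jaw": 0.055,"translation": [0,0,0],"spin": 0},{"jaw": 0.055,"translation": [0,0,0],"spin": 0},{"jaw": 0.055,"translation": [0,0,0],"spin": 0},{"jaw": 0.055,"translation": [0,0,0],"spin": 0}])

```text
time: 61.12
tool_pos: [425.0, -104.2, 246.2]
tcp_rot: [-180.0, -0.0, 90.0]
ft_force: [0.1, 0.5, -0.6]
finger_gap: 55.0
grip_force: 0.0
```

Run:
```python
from fit import *
s=r.sense(); print(s["time"],s["tool_pos"].round(1),s["tcp_rot"].round(2),s["finger_gap"])
p=r.snapshot("wrist"); cv2.imwrite("pics/w20.png",p["pixels"])
for n,g,z in [("tumbler",(428.5,-25),0),("bitters",(495.4,-25),0),("jigger",(431,69),0),("shaker_cap",(433,163),143),("strainer_top",(433,163),98),("coaster",(432.2,162.6),0)]:
    print(n,fit(p,n,g,z))
    try: rep(p,n,tuple(g),z)
    except ValueError: pass
```

```text
61.1167 [ 425.  -104.2  246.2] [-1.7999e+02 -1.0000e-02  8.9980e+01] 54.97259844319539
tumbler (array([428. , -24.7]), np.float64(0.98))
tumbler 0.77 obs 245 327 50 134
  pred (428.5, -25) 245 328 49 135
bitters (array([496.6, -22. ]), np.float64(0.964))
bitters 0.6 obs 331 399 61 119
  pred (495.4, -25) 329 397 63 122
jigger (array([429.6,  72.6]), np.float64(0.952))
jigger 0.92 obs 267 305 0 12
  pred (431, 69) 265 311 0 16
shaker_cap None
shaker_cap 0.64 obs 260 274 399 402
strainer_top None
coaster None
```

>>> carry_out(commands=[{"jaw": 0.055,"translation": [0.01,0.003,0],"spin": 0},{"jaw": 0.055,"translation": [0.02,0.006,0],"spin": 0},{"jaw": 0.055,"translation": [0.025,0.008,0],"spin": 0},{"jaw": 0.055,"translation": [0.025,0.008,0],"spin": 0},{"jaw": 0.055,"translation": [0.01,0.005,0],"spin": 0},{"jaw": 0.055,"translation": [0,0,0],"spin": 0},{"jaw": 0.055,"translation": [0,0,0],"spin": 0},{"jaw": 0.055,"translation": [0,0,0],"spin": 0}])

```text
time: 62.43
tool_pos: [454.9, -14.9, 246.2]
tcp_rot: [-180.0, 0.0, 90.0]
ft_force: [0.5, -0.6, -0.2]
finger_gap: 55.4
grip_force: 0.0
```

>>> carry_out(commands=[{"jaw": 0.055,"translation": [0,0,0],"spin": 0},{"jaw": 0.055,"translation": [0,0,0],"spin": 0},{"jaw": 0.055,"translation": [0,0,0],"spin": 0},{"jaw": 0.055,"translation": [0,0,0],"spin": 0},{"jaw": 0.055,"translation": [0,0,0],"spin": 0},{"jaw": 0.055,"translation": [0,0,0],"spin": 0},{"jaw": 0.055,"translation": [0,0,0],"spin": 0},{"jaw": 0.055,"translation": [0,0,0],"spin": 0}])

```text
time: 63.1
tool_pos: [455.0, -14.5, 246.3]
tcp_rot: [-180.0, 0.0, 89.9]
ft_force: [-0.2, 0.1, 0.3]
finger_gap: 54.8
grip_force: 0.0
```

Run:
```python
from fit import *
s=r.sense(); print(s["time"],s["tool_pos"].round(1),s["tcp_rot"].round(2),s["finger_gap"])
p=r.snapshot("wrist"); cv2.imwrite("pics/w21.png",p["pixels"])
for n,g,z in [("tumbler",(428.5,-25),0),("bitters",(495.4,-25),0),("jigger",(431,69),0),("shaker_cap",(433,163),143),("strainer_top",(433,163),98),("coaster",(432.2,162.6),0),("shaker_tin",(433,163),7)]:
    print(n,fit(p,n,g,z))
    try: rep(p,n,tuple(g),z)
    except ValueError: pass
q=r.snapshot("top")
for n,g in [("large_bottle",0),("salt_cellar",0),("coaster",0),("tumbler",0)]: print(n,[(d["score"],at(q,d["xy"],0)) for d in r.landmark_of(q,n)[:2]])
```

```text
63.1 [455.  -14.5 246.3] [-180.      0.     89.94] 54.7746748683087
tumbler (array([428. , -23.7]), np.float64(0.97))
tumbler 0.73 obs 214 289 154 233
tumbler 0.19 obs 390 442 287 338
  pred (428.5, -25) 214 290 156 234
bitters (array([496.4, -24.1]), np.float64(0.969))
bitters 0.59 obs 298 354 157 226
  pred (495.4, -25) 298 353 158 228
jigger (array([429.1,  70.3]), np.float64(0.964))
jigger 0.66 obs 218 279 54 116
  pred (431, 69) 221 282 56 118
shaker_cap None
strainer_top None
strainer_top 0.53 obs 235 277 0 11
coaster None
coaster 0.82 obs 206 307 0 40
  pred (432.2, 162.6) 205 310 0 41
shaker_tin (array([432.6, 162.7]), np.float64(0.954))
shaker_tin 0.54 obs 236 277 0 10
  pred (433, 163) 238 279 0 11
large_bottle [(0.83, array([ 618. , -366.3]))]
salt_cellar [(0.91, array([ 602.8, -189.9]))]
coaster [(0.73, array([423.5, 167.1])), (0.43, array([ 602.6, -186.2]))]
tumbler []
```

>>> carry_out(commands=[{"jaw": 0.055,"translation": [0.01,-0.003,0],"spin": 0},{"jaw": 0.055,"translation": [0.025,-0.006,0],"spin": 0},{"jaw": 0.055,"translation": [0.025,-0.006,0],"spin": 0},{"jaw": 0.055,"translation": [0.01,-0.005,0],"spin": 0},{"jaw": 0.055,"translation": [0,0,0],"spin": 0},{"jaw": 0.055,"translation": [0,0,0],"spin": 0},{"jaw": 0.055,"translation": [0,0,0],"spin": 0},{"jaw": 0.055,"translation": [0,0,0],"spin": 0}])

```text
time: 64.77
tool_pos: [435.3, 54.9, 246.3]
tcp_rot: [180.0, 0.0, 89.9]
ft_force: [0.8, 0.2, -0.3]
finger_gap: 55.3
grip_force: 0.0
```

Run:
```python
from fit import *
s=r.sense(); print(s["time"],s["tool_pos"].round(1))
p=r.snapshot("wrist")
for n,g,z in [("jigger",(430,69.5),0),("shaker_cap",(433,163),143),("strainer_top",(433,163),98),("coaster",(432.2,162.6),0)]:
    print(n,fit(p,n,g,z))
    try: rep(p,n,tuple(g),z)
    except ValueError: pass
```

```text
64.7667 [435.3  54.9 246.3]
jigger (array([429.6,  70.7]), np.float64(0.946))
jigger 0.58 obs 248 303 134 199
  pred (430, 69.5) 248 304 134 201
shaker_cap (array([433.8, 163.2]), np.float64(0.915))
shaker_cap 0.59 obs 237 320 0 85
  pred (433, 163) 234 321 0 85
strainer_top (array([432.7, 162.6]), np.float64(0.17))
strainer_top 0.87 obs 233 324 15 97
  pred (433, 163) 232 325 0 98
coaster None
  pred (432.2, 162.6) 227 331 5 115
```

Everything agrees with the target, so I hand it in.

```bash
python3 -c "
from bench import r
print(r.hand_in())"
```

```text
the job is handed in; nothing more can be done
None
```

The job is handed in at about 65 s, with no verdict returned: the shaker is closed on the coaster (tin within about 1 mm of its centre), the jigger is within about 2 mm of midway, and the smaller bottle stands about 11 mm behind the tumbler.

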